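# Press the rolling pin and tongs home in the fitted drawer insert

## Task

Put the roti things back in the fitted insert of the cutlery drawer: press the wooden rolling pin and the locked steel tongs each into its own cutout, the tongs with their broad head in the broad end, until both lie fully home on the cutout floor, then let go. Do not drop either of them, and leave the two blue cups, the tawa and the pastry brush that is already in the insert where they are.

Things in the scene. Friction and masses are not known exactly. Their poses are not given: they have to be found in the camera images.
- insert: Cream rigid drawer insert, 230 x 200 mm, 38 mm high, standing fast on the worktop. Origin: centre of its underside; x along its three parallel cutouts, z up. Their centre lines: pastry brush y = -68, tongs y = -12, rolling pin y = 54 mm. Cutout floors lie at z = 10. Each fits its item's outline with 2 mm spare per side, 2 to 3 mm per end; the top 5 mm of the long edges slope outward 3 mm.
- trough (a point): Middle of the finger trough, on its floor (insert frame (0, 0, 4) mm; axes as the insert's). It crosses all three cutouts from x = -38 to 38 mm over the insert's whole width, open at both ends, so that within it only the items stand between or beside the fingers, also with an item fully home.
- pin_seat (a point): Where the rolling pin's middle lies when fully home: insert frame (0, 54, 28) mm; axes as the insert's. The pin cutout is 40 mm wide for x within 67 of the middle, 22 mm wide from there to its ends at x = -102 and 102. Home, the pin stands 8 mm above the insert.
- tongs_seat (a point): Where the tongs' middle lies when fully home: insert frame (0, -12, 22) mm; axes as the insert's, the head goes towards +x. The tongs cutout is 30 mm wide from x = -100 to -55, 38 from -55 to 48, 30 from 48 to 61, 44 (head) from 61 to 100. Home, the tongs lie 4 mm below the insert's top.
- nub (a point): One of the springy dark green-grey nubs (16 mm long), standing 4 mm out of both side walls of the pin cutout at x = -52 and 52 and of the tongs cutout at x = -76 and 80 mm; their tips lie at insert z = 30, this one at (52, 70, 30). An item laid in the mouth rests on them, the pin about 9 and the tongs 23 mm too high, and must be pressed past with about 8 to 18 N in all; they then hold it.
- pin_mid (a point): Middle of the wooden rolling pin, on its axis; x along the pin. 200 mm long: a barrel 130 mm long and 36 mm thick, and at each end a handle 35 mm long and 18 mm thick. It lies on the worktop with its axis 18 mm up, about 140 g, the same either way round; it can roll, so its y and z axes may point anywhere.
- tongs_mid (a point): Middle of the steel tongs, half-way up; x towards the broad head, z up. Locked shut they are one rigid piece, 24 mm high, 194 mm long, about 150 g, lying on the floor of the tawa: hinge end x = -97 to -51, 26 mm wide; black rubber grips x = -51 to 45, 34 mm wide, sides parallel; neck to 64, 26 mm wide; head x = 64 to 97, 40 mm wide.
- tawa: Round aluminium tawa, 270 mm across the rim, 16 mm high, its flat floor 5 mm above the worktop and 230 mm across; a steel loop handle on each side reaches 162 mm from the centre, 22 mm high, along its x axis. Origin at the centre of its underside. Bystander, but the tongs lie in it. About 1.1 kg.
- cup_a: Blue enamel cup, 68 mm across, 70 mm high (dark rim up to 72), its handle reaching 61 mm from the axis along its +y. Origin at the centre of its underside. Bystander, beside one end of the rolling pin.
- cup_b: Second blue enamel cup, the same as the first; beside the other end of the rolling pin, on its other side.
- brush_mid (a point): Middle of the pastry brush, wooden handle 18 mm wide, red head 30 mm wide, 190 mm long and 16 mm high, that lies loose in its cutout of the insert, its top 26 mm above the worktop; x towards the red head. Bystander.
Mind the look-alikes: they are no part of the job. Of the things that look like the part that bears pin_mid, take the one that is farthest from the robot's base at the start.

How it is judged:
At the end, for the whole second after the job is handed in: Rolling pin and tongs both lie in their own cutouts, their middles within 6 mm horizontally of their seats and no more than 3 mm too high, level and in line with the cutouts within 2 degrees, and at rest (z of pin_mid in the frame of insert below 0.031 m and horizontal distance between pin_mid and pin_seat below 0.006 m and angle between the x axis of each of pin_mid, tongs_mid and the x axis of insert, either way round below 0.035 rad and z of tongs_mid in the frame of insert below 0.025 m and horizontal distance between tongs_mid and tongs_seat below 0.006 m and linear speed of each of pin, tongs below 0.02 m/s); the robot touches nothing.
It fails at once if a blue cup is pushed more than 20 mm or tipped (distance of any of cup_a, cup_b from where it was at the start of the episode above 0.02 m or angle between any of cup_a, cup_b's own z axis and vertical above 0.3 rad).
It fails at once if the tawa is pushed more than 25 mm (distance of tawa from where it was at the start of the episode above 0.025 m).
It fails at once if the pastry brush is pushed or lifted more than 10 mm (distance of brush_mid from where it was at the start of the episode above 0.01 m).
It fails at once if the rolling pin is dropped from more than about 20 mm (linear speed of pin above 0.6 m/s and contact force between pin and the fingers below 0.05 N).
It fails at once if the tongs are dropped from more than about 20 mm (linear speed of tongs above 0.6 m/s and contact force between tongs and the fingers below 0.05 N).
It also fails if it takes over 67 s, if anything falls off the work surface, if the arm or the gripper's body presses on something with over 40 N, if the wrist force passes 120 N, or if a joint passes its speed limit or range.

## Robot

A 7-joint arm with a two-finger parallel gripper is mounted at the origin on the work surface. World frame = base frame: x ahead of the robot, y to its left, z up, the work surface at z = 0. Lengths are in m, angles in rad, forces in N, time in s.
With the tool pointing down it reaches from about 0.425 to 0.925 m from the base axis. Payload 6.8 kg.
Tool frame: the origin (TCP) lies midway between the tips of the shut fingers; the grasp point (between the pads) lies 19 mm behind it; z points along the fingers, y is the direction in which the jaws open and shut (so a half turn about z gives the same grasp; the last joint's range is limited). The gripper opens to 85 mm and grips with 20 to 120 N. Pads are 22 mm wide; open, the fingers measure 114 mm over their backs; the gripper's body (76 mm by 85 mm) begins 54 mm behind the grasp point. The pads swing forward as they close: fully open they stand 13 mm farther back than shut.
Start: joints at [-1.446, 0.477, 0.022, 1.555, -0.011, 1.109, -0.083], TCP at [0.156, 0.657, 0.231] pointing down, gripper open.
Joint ranges: [-2.96, 2.96], [-0.34, 2.1], [-1.41, 1.46], [0.24, 2.44], [-1.37, 4.51], [0.17, 1.92], [-2.96, 2.96]. Speed limits (rad/s): [2.39, 2.39, 3.14, 3.14, 3.14, 3.14, 3.14].

## Interface

Orientations are given as a rotation vector (axis times angle).
In Python, from bench import r, imaging gives the robot as it stands.
- The arm moves only by the tool jog_arm, never from a script. Its argument "rows" is a list of rows, each an object with "delta_rot": the turn, a rotation vector about the tool's x, y, z in degrees, a list of three; "xyz": the shift along the tool's x, y, z in cm, a list of three; "fingers": the closure, from 0 (fully open) to 1 (shut). A call has exactly 5 rows; each row is the pose to reach, as a shift and turn from the pose measured when the call began, along the tool's axes at that moment; what a row does not reach only later rows make up. A row lasts 1/12 s, in which the tool goes at most 41.7 mm and 7.16 degrees, less where a joint would pass 70% of its speed; a pose out of reach is approached as far as the arm can. A call with a gripper value outside its range is refused whole. The fingers move at their own pace and stop on an object; "grip_force" is the grip in N (left out, the last holds). Time passes only in rows, so rows that repeat a pose let the fingers close, or fill a call up. It gives the time, the measured TCP pose, the force and the opening at its end, in the units of the state.
- r.get_obs(): the state, without advancing time (a new reading comes with each control period).
- imaging.grab_frame(name): name is "scene" or "top"; returns the picture (420x560x3 uint8, blue, green, red); there is no depth.
- imaging.camera_info(name): a dict with "camera_matrix" (3x3 intrinsics, pixels), "k1" (the pictures are not rectified: a ray, as slopes to the right and down, at radius r is drawn at 1 + k1 r^2 times it, then the intrinsics apply), "xyz" and "attitude" of the camera in the world. Camera axes: x right, y down, z forward; pixel columns grow to the right and rows downward; lengths in m; the calibration is good to about 2 mm. A picture is of the moment at which its call begins. camera_info takes no time and is no camera call.
- r.hand_in(): hands the job in, once; it reports no verdict.
Trained networks look in the newest picture that a camera, given by its name, has taken for a name from the list of things; names that differ only in an ending like _2 or _b are one class to them, and where a whole thing is asked for, a point or a joint stands for the part that bears it (a point fixed in the world has none). Each returns a list of dicts, best first, with "conf" (0 to 1); they miss things now and then, are a little off and sometimes report something else, mostly with a low value. They report only what shows in the picture. A call takes as long as a camera call. They do not tell look-alikes from the thing itself.
- imaging.find_in(camera, query): "position" ([column, row] in pixels, amid what is visible of it).
- imaging.cut_out(camera, query): "region" (420x560 bool, what is visible of it) and "position" ([column, row] in pixels, amid what is visible of it).
- imaging.tip_of(camera, query): "position" ([column, row] in pixels: a listed point, or the origin of a listed thing).
The state is a dict: "clock": time; "joints": joint angles; "qvel": joint speeds; "tau": joint torques, N m; "tcp_pos": TCP position; "orientation": TCP orientation; "contact_force": force on the tool from outside, world axes, zero at the start; "moment": the same for the moment, N m; "grip_width": finger opening in m.
Only numpy, scipy, OpenCV 4.12 (cv2) and the standard library are available. Lean on these libraries where they do the work, as an engineer would, in place of code of your own. Each camera call takes 0.05 s, during which the arm holds its last target.

## Working session

There is one attempt and no reset: what is moved stays moved. The work goes in short steps, Python scripts to look and compute and a tool call to move; the robot and the scene stay as the last step left them, time stands still between calls to the robot, and variables do not carry over. Pictures are saved under pics/ and viewed, and the job is handed in when it is done.

Besides the shell and the picture viewer there is one more tool, called after ">>>" as name(argument=value, ...), one argument or row to a line, values as JSON. jog_arm: Moves the arm, as the interface text tells. Its arguments: {"type":"object","properties":{"rows":{"type":"array","items":{"type":"object","properties":{"delta_rot":{"type":"array","items":{"type":"number"}},"xyz":{"type":"array","items":{"type":"number"}},"fingers":{"type":"number"}}}},"grip_force":{"type":"number"}},"required":["rows"]}

```bash
ls; mkdir -p pics
python3 - <<'E'
from bench import r, imaging
import cv2,numpy as np
o=r.get_obs(); print({k:np.round(v,3) for k,v in o.items()})
for n in ("scene","top"):
    print(n,imaging.camera_info(n))
    cv2.imwrite(f"pics/{n}0.png",imaging.grab_frame(n))
E
```

```text
pics
{'clock': np.float64(0.0), 'joints': array([-1.446,  0.478,  0.022,  1.556, -0.012,  1.109, -0.083]), 'qvel': array([ 0.001,  0.   ,  0.   , -0.   ,  0.001,  0.001,  0.   ]), 'tau': array([ 1.0000e-03, -5.9646e+01,  1.6080e+00, -2.8120e+01,  1.2000e-02,
        9.0000e-03,  0.0000e+00]), 'tcp_pos': array([0.156, 0.656, 0.23 ]), 'orientation': array([-3.65e-01, -3.12e+00,  3.00e-03]), 'contact_force': array([0.41 , 0.168, 0.684]), 'moment': array([-0.024,  0.01 , -0.035]), 'grip_width': np.float64(0.085)}
scene {'camera_matrix': array([[395.01392296,   0.        , 279.50751804],
       [  0.        , 395.01392296, 216.10395424],
       [  0.        ,   0.        ,   1.        ]]), 'k1': 0.02117104370315455, 'xyz': array([0.66744869, 0.40979013, 0.83284254]), 'attitude': array([-0.70190829, -2.81066176,  0.77885752])}
top {'camera_matrix': array([[514.27232904,   0.        , 278.20343767],
       [  0.        , 514.27232904, 211.40927407],
       [  0.        ,   0.        ,   1.        ]]), 'k1': 0.04923536048734777, 'xyz': array([ 0.29332188, -0.01527297,  1.28328755]), 'attitude': array([-2.1809244 ,  2.14262946, -0.11487562])}
```

View pics/scene0.png

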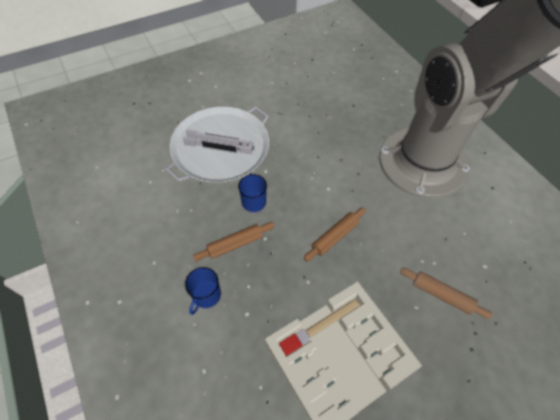

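View pics/top0.png

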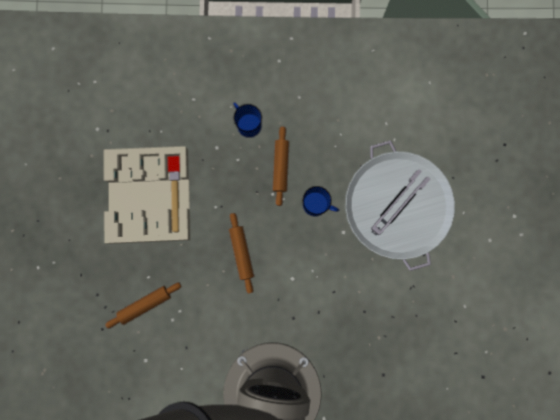

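```bash
cat > h.py <<'E'
from bench import r, imaging
import cv2,numpy as np
from scipy.spatial.transform import Rotation as R
CI={n:imaging.camera_info(n) for n in("scene","top")}
def ray(n,uv):
    c=CI[n];K=c["camera_matrix"]; uv=np.atleast_2d(np.asarray(uv,float))
    d=np.array([c["k1"],0,0,0,0.])
    p=cv2.undistortPoints(uv.reshape(-1,1,2),K,d).reshape(-1,2)
    return R.from_rotvec(c["attitude"]).apply(np.c_[p,np.ones(len(p))])
def atz(n,uv,z):
    d=ray(n,uv);o=CI[n]["xyz"]; return o+d*((z-o[2])/d[:,2])[:,None]
def proj(n,P):
    c=CI[n];P=np.atleast_2d(np.asarray(P,float)); Ri=R.from_rotvec(c["attitude"]).inv()
    q=Ri.apply(P-c["xyz"])
    return cv2.projectPoints(q,np.zeros(3),np.zeros(3),c["camera_matrix"],np.array([c["k1"],0,0,0,0.]))[0].reshape(-1,2)
E
python3 - <<'E'
from h import *
print(atz("top",[[280,165],[241,252],[145,303],[275,390]],0.018).round(3))
im={n:imaging.grab_frame(n) for n in("scene","top")}
for n in im:
  for q in ["insert","pin_mid","tongs_mid","tawa","cup_a","brush_mid"]:
    print(n,q,[(np.round(d["conf"],2),np.round(d["position"],1)) for d in imaging.tip_of(n,q)])
c=im["top"]
cv2.imwrite("pics/c1.png",cv2.resize(c[85:225,220:360],(600,600),interpolation=cv2.INTER_CUBIC))
cv2.imwrite("pics/c2.png",cv2.resize(c[140:270,340:470],(600,600),interpolation=cv2.INTER_CUBIC))
cv2.imwrite("pics/c3.png",cv2.resize(c[140:250,95:205],(600,600),interpolation=cv2.INTER_CUBIC))
c=im["scene"]
cv2.imwrite("pics/c4.png",cv2.resize(c[270:420,255:425],(680,600),interpolation=cv2.INTER_CUBIC))
cv2.imwrite("pics/c5.png",cv2.resize(c[100:190,160:280],(800,600),interpolation=cv2.INTER_CUBIC))
E
```

```text
[[ 0.551 -0.01   0.018]
 [ 0.333  0.082  0.018]
 [ 0.206  0.31   0.018]
 [ 0.009 -0.008  0.018]]
scene insert [(np.float64(0.56), array([336.6, 355.6]))]
scene pin_mid [(np.float64(0.96), array([334.9, 234. ])), (np.float64(0.64), array([444.5, 290.7])), (np.float64(0.56), array([234.8, 239.9]))]
scene tongs_mid [(np.float64(0.73), array([220.5, 142. ]))]
scene tawa [(np.float64(0.95), array([223.3, 145.3]))]
scene cup_a [(np.float64(0.8), array([252.3, 201.2])), (np.float64(0.75), array([207.3, 298.8]))]
scene brush_mid [(np.float64(0.57), array([320.9, 325.4]))]
top insert [(np.float64(0.76), array([149.9, 198.6]))]
top pin_mid [(np.float64(0.85), array([280.4, 167.5])), (np.float64(0.85), array([236.7, 251.2]))]
top tongs_mid [(np.float64(0.71), array([396.9, 200.4]))]
top tawa [(np.float64(0.89), array([397.5, 204.7])), (np.float64(0.6), array([125.4, 195.3]))]
top cup_a [(np.float64(0.93), array([311.7, 202.6])), (np.float64(0.59), array([252.2, 126.3])), (np.float64(0.52), array([120.7, 176.1])), (np.float64(0.35), array([280.8, 165.3]))]
top brush_mid [(np.float64(0.58), array([176.6, 195.5]))]
```

View pics/c1.png

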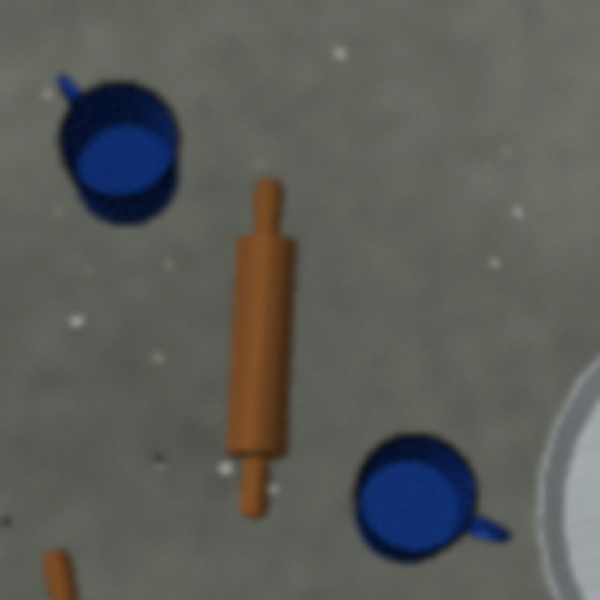

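View pics/c2.png

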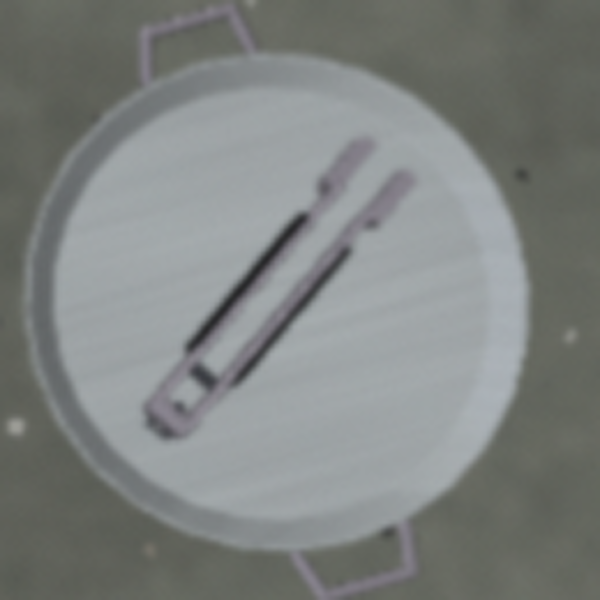

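View pics/c3.png

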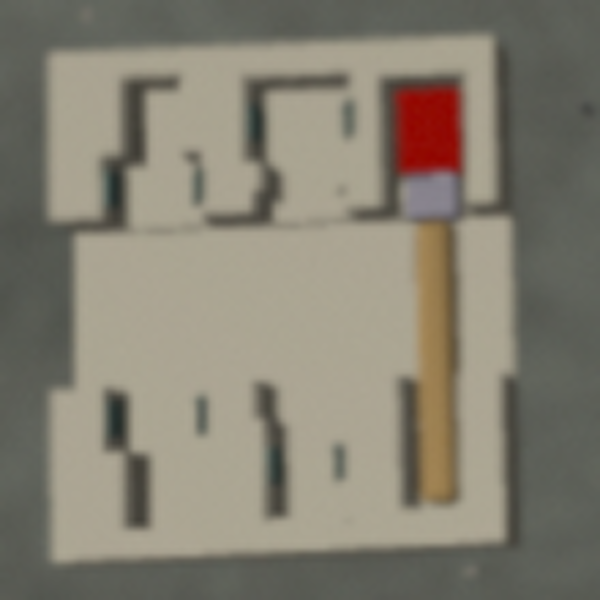

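View pics/c5.png

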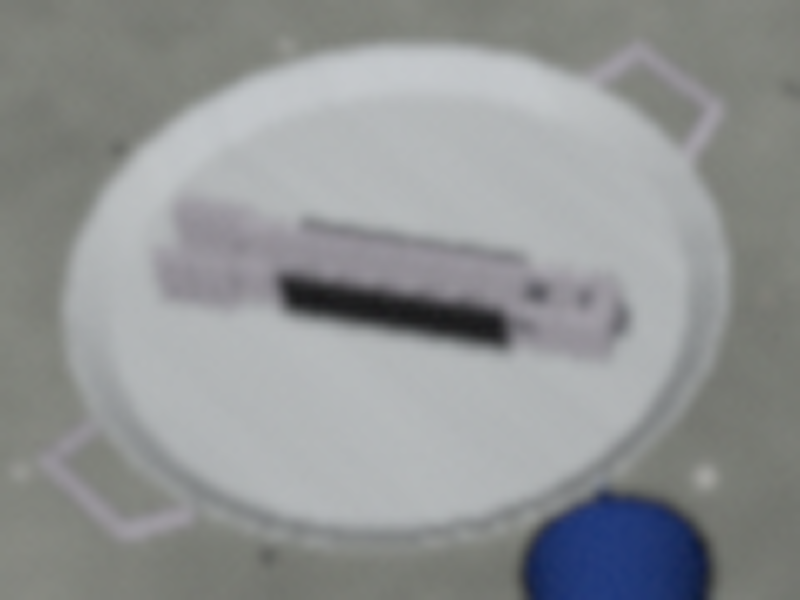

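View pics/c4.png

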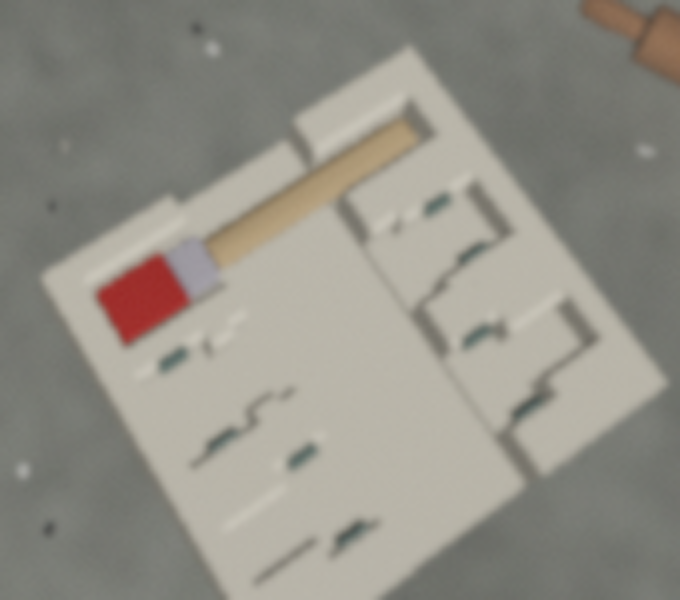

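```bash
cat > fit.py <<'E'
from h import *
from scipy.optimize import minimize
S=4
def box(x0,x1,y0,y1,z0,z1): return np.array([[x,y,z] for x in(x0,x1) for y in(y0,y1) for z in(z0,z1)])/1000.
def cyl(x0,x1,rad,zc=0):
    a=np.linspace(0,2*np.pi,48,endpoint=False)
    return np.array([[x,rad*np.cos(t),zc+rad*np.sin(t)] for x in(x0,x1) for t in a])/1000.
MODEL={"insert":[box(-115,-38,-100,100,0,38),box(38,115,-100,100,0,38),box(-38,38,-100,100,0,4)],
 "pin":[cyl(-65,65,18,0),cyl(-100,-65,9,0),cyl(65,100,9,0)]}
def render(n,parts,p,z,off,size):
    M=np.zeros((size[1]*S,size[0]*S),np.uint8)
    c,s=np.cos(p[2]),np.sin(p[2])
    for q in parts:
        W=np.c_[c*q[:,0]-s*q[:,1]+p[0], s*q[:,0]+c*q[:,1]+p[1], q[:,2]+z]
        uv=(proj(n,W)-off+0.5)*S-0.5
        hull=cv2.convexHull(uv.astype(np.float32)).reshape(-1,2)
        cv2.fillConvexPoly(M,np.round(hull*16).astype(np.int32),255,cv2.LINE_AA,4)
    return cv2.resize(M,size,interpolation=cv2.INTER_AREA)/255.
def fit(n,img,name,p0,z,soft,free=(1,1,1)):
    uv=proj(n,[[p0[0],p0[1],z]])[0]; h=75 if name=="insert" else 60
    if n=="scene": h=int(h*1.4)
    x0,y0=max(0,int(uv[0]-h)),max(0,int(uv[1]-h)); x1,y1=min(560,int(uv[0]+h)),min(420,int(uv[1]+h))
    T=soft(img)[y0:y1,x0:x1]; off=np.array([x0,y0],float); sz=(x1-x0,y1-y0)
    f=lambda d: np.sum((cv2.GaussianBlur(render(n,MODEL[name],p0+np.array(d)*[.001,.001,.01],z,off,sz),(0,0),.7)-T)**2)
    b=None
    for st in(6,2):
        x=np.zeros(3) if b is None else b.x
        b=minimize(f,x,method="Nelder-Mead",options=dict(initial_simplex=np.array([x,x+[st,0,0],x+[0,st,0],x+[0,0,st]]),xatol=.02,fatol=.01))
    return p0+b.x*[.001,.001,.01],b.fun
def ramp(v,a,b): return np.clip((v-a)/(b-a),0,1)
def soft_pin(im):
    f=im.astype(float); return ramp(f[...,2]-f[...,0],12,60)
def soft_ins(im):
    f=im.astype(float); return ramp(f.max(2),115,165)
E
python3 - <<'E'
from fit import *
im={n:cv2.imread(f"pics/{n}0.png") for n in("scene","top")}
t=im["top"]; print(t[100,60],t[195,140],t[165,280],t[160,281])
# brightness samples
for n in im:
  p,f=fit(n,im[n],"pin",np.array([.551,-.01,0.0]),.018,soft_pin); print(n,"pin",p.round(4),round(f,1))
for n in im:
  p,f=fit(n,im[n],"insert",np.array([.47,.305,0.0]),0,soft_ins); print(n,"ins",p.round(4),round(f,1))
E
```

```text
[ 94 103 100] [147 166 171] [ 38  78 124] [ 37  75 119]
scene pin [ 0.5507 -0.0097 -0.0275] 162.9
top pin [ 0.5504 -0.0102 -0.0302] 116.6
scene ins [0.4688 0.3188 0.0573] 885.9
top ins [0.4714 0.3195 0.0564] 1357.3
```

```bash
cat > ov.py <<'E'
from fit import *
def rect(x0,x1,y0,y1,z): return np.array([[x0,y0,z],[x1,y0,z],[x1,y1,z],[x0,y1,z]])/1000.
def tr(q,p,z=0):
    c,s=np.cos(p[2]),np.sin(p[2]); return np.c_[c*q[:,0]-s*q[:,1]+p[0], s*q[:,0]+c*q[:,1]+p[1], q[:,2]+z]
INS=[rect(-115,-38,-100,100,38),rect(38,115,-100,100,38)]+[rect(x-8,x+8,y-.5,y+.5,30) for x,yc,w in((52,54,16),(-52,54,16),(-76,-12,None),(80,-12,None)) for y in ((yc-16,yc+16) if w else (((-12-15+4),(-12+15-4)) if x<0 else (-12-22+4,-12+22-4)))]
TON=[np.array([[-97,-13,z],[-51,-13,z],[-51,-17,z],[45,-17,z],[45,-13,z],[64,-13,z],[64,-20,z],[97,-20,z],[97,20,z],[64,20,z],[64,13,z],[45,13,z],[45,17,z],[-51,17,z],[-51,13,z],[-97,13,z]])/1000. for z in(12,-12)]
def draw(n,im,items,c,k):
    x0,y0,x1,y1=c; o=cv2.resize(im[y0:y1,x0:x1],None,fx=k,fy=k,interpolation=cv2.INTER_CUBIC)
    for parts,p,z,col in items:
        for q in parts:
            uv=(proj(n,tr(q,p,z))-[x0,y0]+.5)*k-.5
            cv2.polylines(o,[np.round(uv).astype(np.int32)],True,col,1)
    return o
E
python3 - <<'E'
from ov import *
im={n:cv2.imread(f"pics/{n}0.png") for n in("scene","top")}
p=[.4714,.3195,.0564]
a=draw("top",im["top"],[(INS,p,0,(0,0,255))],(95,140,205,250),5)
b=draw("scene",im["scene"],[(INS,[.4695,.319,.057],0,(0,0,255))],(260,275,425,420),4)
cv2.imwrite("pics/o1.png",a);cv2.imwrite("pics/o2.png",b)
g=atz("top",[[370,231]],.02);print(g)
u=atz("top",[[340+(162+160)/2*130/600,140+(412+420)/2*130/600],[340+393/600*130,140+155/600*130]],.017);print(u,np.arctan2(*(u[1]-u[0])[[1,0]]))
E
```

```text
[[ 0.38980335 -0.23394422  0.02      ]]
[[ 0.39238936 -0.24643955  0.017     ]
 [ 0.53552901 -0.37103714  0.017     ]] -0.7162538349449947
```

View pics/o1.png

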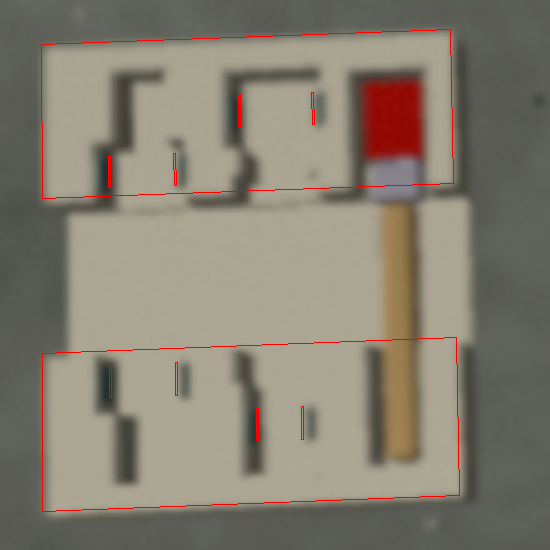

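View pics/o2.png

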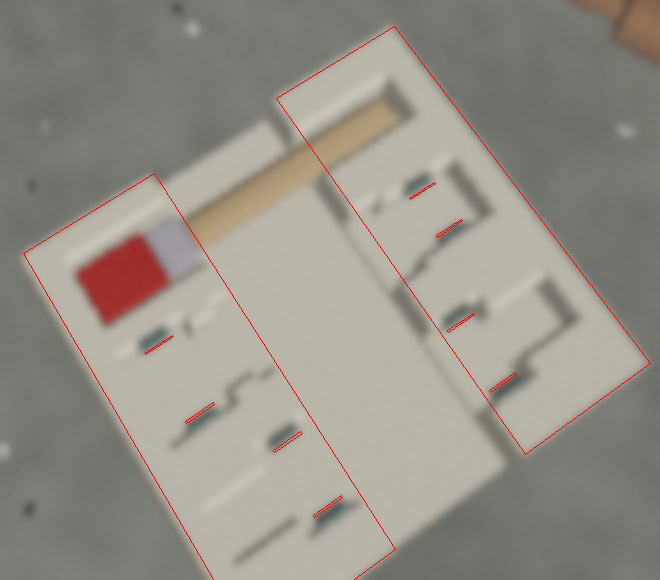

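```bash
cat > efit.py <<'E'
from ov import *
from scipy.ndimage import map_coordinates
# edges: list of (A,B,inward normal dir xy) in model mm; inside brighter
def efit(n,img,edges,p0,z,sig=1.0,st=4):
    g=cv2.GaussianBlur(img.astype(np.float32).max(2),(0,0),sig)
    def f(d):
        p=np.array(p0)+np.array(d)*[.001,.001,.01]; tot=0
        for A,B,N in edges:
            A,B,N=map(lambda v:np.array(v,float)/1000,(A,B,N))
            t=np.linspace(.05,.95,40)[:,None]; P=A+(B-A)*t
            i=proj(n,tr(P+N,p,z));o=proj(n,tr(P-N,p,z))
            I=map_coordinates(g,[i[:,1],i[:,0]],order=1,mode='nearest');O=map_coordinates(g,[o[:,1],o[:,0]],order=1,mode='nearest')
            tot+=np.sum(I-O)
        return -tot/100
    x=np.zeros(3)
    for s in (st,1.5):
        b=minimize(f,x,method="Nelder-Mead",options=dict(initial_simplex=np.array([x,x+[s,0,0],x+[0,s,0],x+[0,0,s]]),xatol=.02,fatol=.001)); x=b.x
    return np.array(p0)+x*[.001,.001,.01],b.fun
INSE=[([-115,-98,38],[-115,98,38],[2,0,0]),([115,-98,38],[115,98,38],[-2,0,0])]+[([a,s*100,38],[b,s*100,38],[0,-2*s,0]) for s in(-1,1) for a,b in((-113,-40),(40,113))]
E
python3 - <<'E'
from efit import *
im={n:cv2.imread(f"pics/{n}0.png") for n in("scene","top")}
P={}
for n in im:
    P[n],f=efit(n,im[n],INSE,[.470,.3185,.057],0); print(n,P[n].round(4),f)
tp=[.464,-.309,-.716]
cv2.imwrite("pics/o3.png",draw("top",im["top"],[(TON,tp,.017,(0,0,255))],(350,150,450,250),6))
cv2.imwrite("pics/o4.png",draw("scene",im["scene"],[(TON,tp,.017,(0,0,255))],(170,105,270,180),8))
cv2.imwrite("pics/o1b.png",draw("top",im["top"],[(INS,P["top"],0,(0,0,255))],(95,140,205,250),5))
E
```

```text
scene [0.4709 0.3189 0.0603] -68.89755249023438
top [0.4701 0.3181 0.0634] -89.7445297241211
```

View pics/o3.png

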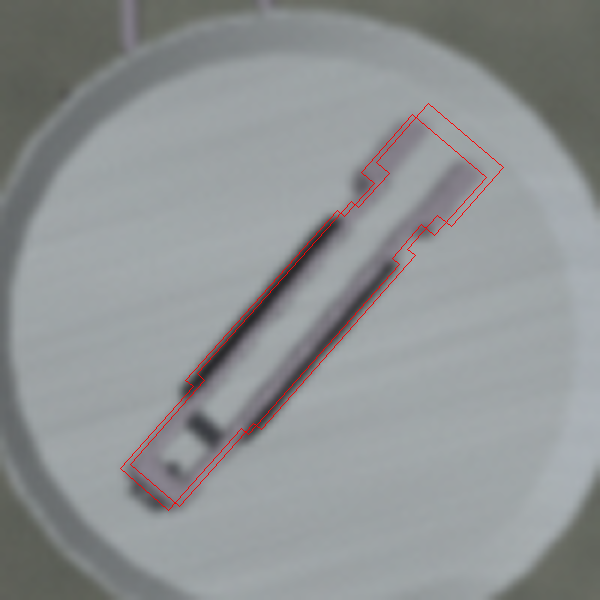

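View pics/o4.png

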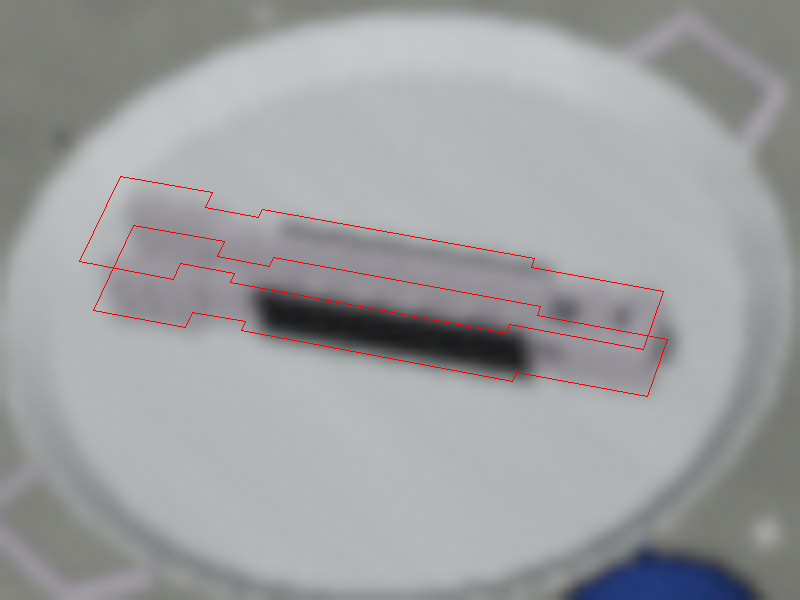

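View pics/o1b.png

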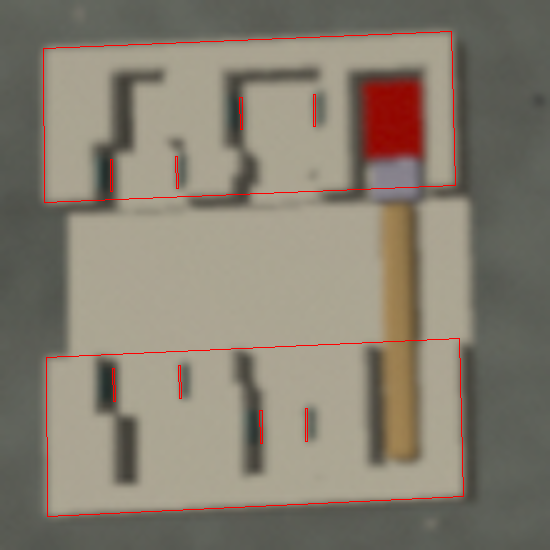

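```bash
cat > t.py <<'E'
from ov import *
im={n:cv2.imread(f"pics/{n}0.png") for n in("scene","top")}
import sys
tp=[float(v) for v in sys.argv[1:4]]
a=draw("top",im["top"],[(TON,tp,.017,(0,0,255))],(360,160,440,240),7)
b=draw("scene",im["scene"],[(TON,tp,.017,(0,0,255))],(178,115,268,165),7)
o=np.zeros((560,800,3),np.uint8);o[:560,:560]=a
cv2.imwrite("pics/o5.png",a);cv2.imwrite("pics/o6.png",b)
E
python3 t.py .459 -.305 -.72
```

```text
(no output)
```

View pics/o5.png

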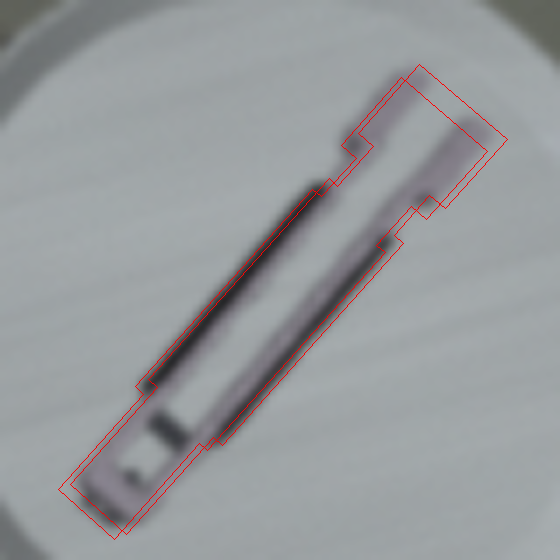

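View pics/o6.png

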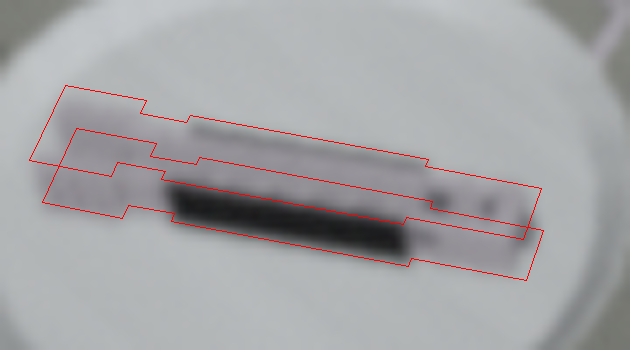

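```bash
cat > w.py <<'E'
# print tool-axes move (cm, deg) from current pose to a target: x y z yaw_of_jaw_axis(rad)
from h import *
import sys
def plan(x,y,z,jaw):
    o=r.get_obs(); Rt=R.from_rotvec(o["orientation"]); M=Rt.as_matrix()
    best=None
    for k in(0,np.pi):
        Y=np.array([np.cos(jaw+k),np.sin(jaw+k),0]);Z=np.array([0,0,-1.]);X=np.cross(Y,Z)
        T=R.from_matrix(np.c_[X,Y,Z]); d=(Rt.inv()*T).as_rotvec(degrees=True)
        if best is None or np.linalg.norm(d)<np.linalg.norm(best): best=d
    s=M.T@(np.array([x,y,z])-o["tcp_pos"])*100
    print("t",round(float(o["clock"]),2),"tcp",(o["tcp_pos"]*1000).round(1),"F",o["contact_force"].round(1),"w",round(float(o["grip_width"])*1000,1),"j7",o["joints"][[0,6]].round(2))
    print("xyz cm",s.round(2),"rot deg",best.round(2))
if __name__=="__main__": plan(*[float(v) for v in sys.argv[1:5]])
E
python3 - <<'E'
from h import *
M=R.from_rotvec(r.get_obs()["orientation"]).as_matrix(); print(M.round(2))
for n,l in (("top",[[248,121],[317,201]]),("scene",[[253,183],[203,280]])): print(n,atz(n,l,.07).round(3))
E
python3 w.py .5505 -.010 .12 1.541
```

```text
[[-0.97  0.23 -0.  ]
 [ 0.23  0.97  0.  ]
 [ 0.    0.   -1.  ]]
top [[ 0.647  0.069  0.07 ]
 [ 0.455 -0.1    0.07 ]]
scene [[ 0.454 -0.103  0.07 ]
 [ 0.653  0.069  0.07 ]]
t 0.8 tcp [155.7 656.8 231.3] F [-0.6  0.2  0.1] w 85.3 j7 [-1.45 -0.08]
xyz cm [-53.8  -55.78  11.13] rot deg [  0.    -0.   -11.63]
```

>>> jog_arm(
  rows=[
    {"xyz":[-2.5,-2.6,0],"delta_rot":[0,0,-2],"fingers":0.2},
    {"xyz":[-5.3,-5.5,0],"delta_rot":[0,0,-5],"fingers":0.2},
    {"xyz":[-8.1,-8.4,0],"delta_rot":[0,0,-8],"fingers":0.2},
    {"xyz":[-10.9,-11.3,0],"delta_rot":[0,0,-11],"fingers":0.2},
    {"xyz":[-13.7,-14.2,0],"delta_rot":[0,0,-11.6],"fingers":0.2},
  ],
  grip_force=40,
)

```text
clock: 1.22
tcp_pos: [0.257, 0.4853, 0.2314]
orientation: [0.043, 3.141, 0.001]
contact_force: [1.0, 0.3, -0.1]
grip_width: 0.0684
```

```bash
python3 w.py .5505 -.010 .12 1.541
```

```text
t 1.22 tcp [257.  485.3 231.4] F [ 1.   0.3 -0.1] w 68.4 j7 [-1.21  0.35]
xyz cm [-30.7  -48.71  11.13] rot deg [0.02 0.01 0.13]
```

>>> jog_arm(
  rows=[
    {"xyz":[-2.1,-3.4,0],"fingers":0.2},
    {"xyz":[-4.2,-6.8,0],"fingers":0.2},
    {"xyz":[-6.3,-10.2,0],"fingers":0.2},
    {"xyz":[-8.4,-13.6,0],"fingers":0.2},
    {"xyz":[-10.5,-17,0],"fingers":0.2},
  ],
)

```text
$.rows[0]: bad value
```

>>> jog_arm(
  rows=[
    {"xyz":[-2.1,-3.4,0],"fingers":0.2},
    {"xyz":[-4.2,-6.8,0],"fingers":0.2},
    {"xyz":[-6.3,-10.2,0],"fingers":0.2},
    {"xyz":[-8.4,-13.6,0],"fingers":0.2},
    {"xyz":[-10.5,-17,0],"fingers":0.2},
  ],
)

```text
$.rows[0]: bad value
```

```bash
python3 w.py .5505 -.010 .12 1.541
```

```text
t 1.22 tcp [257.  485.3 231.4] F [ 1.   0.3 -0.1] w 68.4 j7 [-1.21  0.35]
xyz cm [-30.7  -48.71  11.13] rot deg [0.02 0.01 0.13]
```

All fields are needed per row.

>>> jog_arm(
  rows=[
    {"xyz":[-2.1,-3.4,0],"delta_rot":[0,0,0],"fingers":0.2},
    {"xyz":[-4.2,-6.8,0],"delta_rot":[0,0,0],"fingers":0.2},
    {"xyz":[-6.3,-10.2,0],"delta_rot":[0,0,0],"fingers":0.2},
    {"xyz":[-8.4,-13.6,0],"delta_rot":[0,0,0],"fingers":0.2},
    {"xyz":[-10.5,-17,0],"delta_rot":[0,0,0],"fingers":0.2},
  ],
)

```text
clock: 1.63
tcp_pos: [0.358, 0.3108, 0.2317]
orientation: [0.043, 3.141, 0.002]
contact_force: [0.1, 0.5, -0.4]
grip_width: 0.0685
```

>>> jog_arm(
  rows=[
    {"xyz":[-2.1,-3.4,0],"delta_rot":[0,0,0],"fingers":0.2},
    {"xyz":[-4.2,-6.8,0],"delta_rot":[0,0,0],"fingers":0.2},
    {"xyz":[-6.3,-10.2,0],"delta_rot":[0,0,0],"fingers":0.2},
    {"xyz":[-8.4,-13.6,0],"delta_rot":[0,0,0],"fingers":0.2},
    {"xyz":[-10.5,-17,0],"delta_rot":[0,0,0],"fingers":0.2},
  ],
)

```text
clock: 2.05
tcp_pos: [0.4591, 0.1361, 0.2321]
orientation: [0.043, 3.14, 0.003]
contact_force: [1.2, 0.3, -0.7]
grip_width: 0.0685
```

```bash
python3 w.py .5505 -.010 .12 1.541
```

```text
t 2.05 tcp [459.1 136.1 232.1] F [ 1.2  0.3 -0.7] w 68.5 j7 [-0.68  1.18]
xyz cm [ -9.52 -14.38  11.2 ] rot deg [0.11 0.09 0.14]
```

>>> jog_arm(
  rows=[
    {"xyz":[-2.2,-3.4,0.5],"delta_rot":[0,0,0],"fingers":0.2},
    {"xyz":[-4.4,-6.7,1.5],"delta_rot":[0,0,0],"fingers":0.2},
    {"xyz":[-6.5,-9.8,3],"delta_rot":[0.1,0.1,0.1],"fingers":0.2},
    {"xyz":[-8.4,-12.6,5],"delta_rot":[0.1,0.1,0.1],"fingers":0.2},
    {"xyz":[-9.5,-14.4,7],"delta_rot":[0.1,0.1,0.1],"fingers":0.2},
  ],
)

```text
clock: 2.47
tcp_pos: [0.5524, -0.0141, 0.162]
orientation: [0.051, 3.138, -0.002]
contact_force: [-0.1, 0.6, -0.6]
grip_width: 0.0682
```

```bash
python3 w.py .5505 -.010 .12 1.541
```

```text
t 2.47 tcp [552.4 -14.1 162. ] F [-0.1  0.6 -0.6] w 68.2 j7 [-0.39  1.62]
xyz cm [0.22 0.41 4.2 ] rot deg [-0.05  0.17 -0.14]
```

Descend to TCP z ≈ 0.001, correcting sideways.

>>> jog_arm(
  rows=[
    {"xyz":[0.2,0.4,3],"delta_rot":[0,0.2,-0.1],"fingers":0.2},
    {"xyz":[0.2,0.4,6.5],"delta_rot":[0,0.2,-0.1],"fingers":0.2},
    {"xyz":[0.2,0.4,9.5],"delta_rot":[0,0.2,-0.1],"fingers":0.2},
    {"xyz":[0.2,0.4,12],"delta_rot":[0,0.2,-0.1],"fingers":0.2},
    {"xyz":[0.2,0.4,13.5],"delta_rot":[0,0.2,-0.1],"fingers":0.2},
  ],
)

```text
clock: 2.88
tcp_pos: [0.5495, -0.0101, 0.0243]
orientation: [-0.048, -3.138, 0.002]
contact_force: [-0.3, 0.6, -0.3]
grip_width: 0.0684
```

```bash
python3 w.py .5505 -.010 .001 1.541
python3 - <<'E'
from h import *
im=[imaging.grab_frame("top")[120:220,225:345],imaging.grab_frame("scene")[190:290,180:300]]
cv2.imwrite("pics/g1.png",np.hstack([cv2.resize(i,(400,333),interpolation=cv2.INTER_CUBIC) for i in im]))
E
```

```text
t 2.88 tcp [549.5 -10.1  24.3] F [-0.3  0.6 -0.3] w 68.4 j7 [-0.32  1.7 ]
xyz cm [-0.11  0.02  2.33] rot deg [-0.07 -0.21 -0.03]
```

View pics/g1.png

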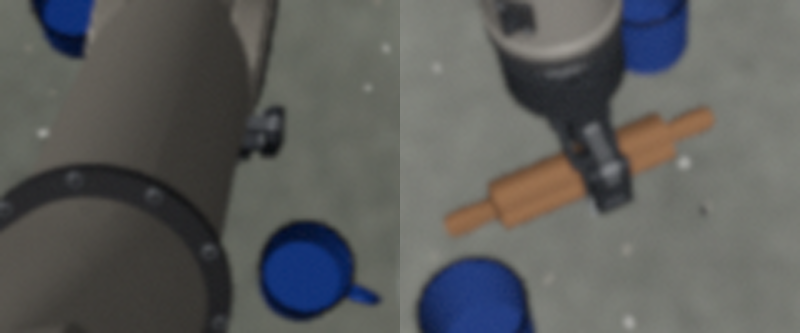

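>>> jog_arm(
  rows=[
    {"xyz":[-0.1,0,1.2],"delta_rot":[0,-0.2,0],"fingers":0.2},
    {"xyz":[-0.1,0,2.3],"delta_rot":[0,-0.2,0],"fingers":0.2},
    {"xyz":[-0.1,0,2.3],"delta_rot":[0,-0.2,0],"fingers":0.3},
    {"xyz":[-0.1,0,2.3],"delta_rot":[0,-0.2,0],"fingers":0.45},
    {"xyz":[-0.1,0,2.3],"delta_rot":[0,-0.2,0],"fingers":0.55},
  ],
  grip_force=60,
)

```text
clock: 3.4
tcp_pos: [0.5505, -0.0102, 0.0025]
orientation: [-0.048, -3.141, 0.002]
contact_force: [0.2, 0.1, -0.5]
grip_width: 0.0389
```

>>> jog_arm(
  rows=[
    {"xyz":[0,0,0],"delta_rot":[0,0,0],"fingers":0.8},
    {"xyz":[0,0,0],"delta_rot":[0,0,0],"fingers":0.8},
    {"xyz":[0,0,0],"delta_rot":[0,0,0],"fingers":0.8},
    {"xyz":[0,0,0],"delta_rot":[0,0,0],"fingers":0.8},
    {"xyz":[0,0,0],"delta_rot":[0,0,0],"fingers":0.8},
  ],
)

```text
clock: 3.82
tcp_pos: [0.5508, -0.0101, 0.0029]
orientation: [-0.048, -3.141, 0.002]
contact_force: [-1.5, 0.7, 4.2]
grip_width: 0.0344
```

>>> jog_arm(
  rows=[
    {"xyz":[0,0,-1],"delta_rot":[0,0,0],"fingers":0.8},
    {"xyz":[0,0,-3],"delta_rot":[0,0,0],"fingers":0.8},
    {"xyz":[0,0,-6],"delta_rot":[0,0,0],"fingers":0.8},
    {"xyz":[0,0,-10],"delta_rot":[0,0,0],"fingers":0.8},
    {"xyz":[0,0,-14],"delta_rot":[0,0,0],"fingers":0.8},
  ],
)

```text
clock: 4.23
tcp_pos: [0.5496, -0.0102, 0.1442]
orientation: [-0.048, -3.139, 0.003]
contact_force: [1.3, 1.1, -0.7]
grip_width: 0.0342
```

```bash
python3 w.py .5505 -.010 .15 1.541
python3 - <<'E'
from h import *
im=[imaging.grab_frame("top")[120:220,225:345],imaging.grab_frame("scene")[190:290,180:300]]
cv2.imwrite("pics/g2.png",np.hstack([cv2.resize(i,(400,333),interpolation=cv2.INTER_CUBIC) for i in im]))
E
```

```text
t 4.23 tcp [549.6 -10.2 144.2] F [ 1.3  1.1 -0.7] w 34.2 j7 [-0.4   1.63]
xyz cm [-0.08  0.03 -0.58] rot deg [-0.1  -0.14 -0.05]
```

View pics/g2.png

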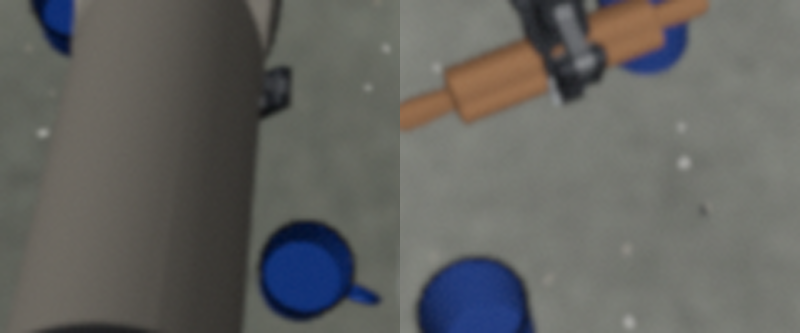

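```bash
python3 w.py .4677 .3724 .15 1.631
```

```text
t 4.33 tcp [555.  -10.3 149.5] F [ 0.6 -0.6 -1.3] w 34.5 j7 [-0.4   1.63]
xyz cm [ 9.92 37.98 -0.13] rot deg [ 0.01  0.64 -5.23]
```

>>> jog_arm(
  rows=[
    {"xyz":[0.7,2.5,0],"delta_rot":[0,0,0],"fingers":0.8},
    {"xyz":[1.7,6.2,0],"delta_rot":[0,0,-1],"fingers":0.8},
    {"xyz":[2.7,10,0],"delta_rot":[0,0,-2],"fingers":0.8},
    {"xyz":[3.7,14,0],"delta_rot":[0,0.3,-3],"fingers":0.8},
    {"xyz":[4.7,18,0],"delta_rot":[0,0.5,-4],"fingers":0.8},
  ],
)

```text
clock: 4.75
tcp_pos: [0.5125, 0.1723, 0.1491]
orientation: [-0.06, 3.139, 0.0]
contact_force: [1.4, 0.6, -1.6]
grip_width: 0.0343
```

```bash
python3 w.py .4677 .3724 .15 1.631
```

```text
t 4.75 tcp [512.5 172.3 149.1] F [ 1.4  0.6 -1.6] w 34.3 j7 [-0.7   1.31]
xyz cm [ 3.71 20.17 -0.1 ] rot deg [ 0.    0.11 -1.24]
```

>>> jog_arm(
  rows=[
    {"xyz":[0.7,4,0],"delta_rot":[0,0,-0.5],"fingers":0.8},
    {"xyz":[1.5,8,0],"delta_rot":[0,0,-1.2],"fingers":0.8},
    {"xyz":[2.3,12,0],"delta_rot":[0,0.1,-1.2],"fingers":0.8},
    {"xyz":[3,16,0],"delta_rot":[0,0.1,-1.2],"fingers":0.8},
    {"xyz":[3.7,20.1,0],"delta_rot":[0,0.1,-1.2],"fingers":0.8},
  ],
)

```text
clock: 5.17
tcp_pos: [0.4667, 0.373, 0.1488]
orientation: [0.093, -3.14, 0.001]
contact_force: [1.2, 0.3, -1.3]
grip_width: 0.0344
```

>>> jog_arm(
  rows=[
    {"xyz":[0,0,2],"delta_rot":[0,0,0],"fingers":0.8},
    {"xyz":[0,0,4],"delta_rot":[0,0,0],"fingers":0.8},
    {"xyz":[0,0,6],"delta_rot":[0,0,0],"fingers":0.8},
    {"xyz":[0,0,7.5],"delta_rot":[0,0,0],"fingers":0.8},
    {"xyz":[0,0,8],"delta_rot":[0,0,0],"fingers":0.8},
  ],
)

```text
clock: 5.58
tcp_pos: [0.4648, 0.3715, 0.0661]
orientation: [0.093, -3.136, 0.006]
contact_force: [-0.7, 0.7, -1.5]
grip_width: 0.0343
```

```bash
python3 w.py .4677 .3724 .05 1.631
python3 - <<'E'
from h import *
a=imaging.grab_frame("top");b=imaging.grab_frame("scene")
cv2.imwrite("pics/top1.png",a);cv2.imwrite("pics/scene1.png",b)
im=[a[130:260,60:220],b[255:420,240:443]]
cv2.imwrite("pics/g3.png",np.hstack([cv2.resize(i,(400,325),interpolation=cv2.INTER_CUBIC) for i in im]))
E
python3 w.py .4677 .3724 .05 1.631
```

```text
t 5.58 tcp [464.8 371.5  66.1] F [-0.7  0.7 -1.5] w 34.3 j7 [-0.95  1.01]
xyz cm [-0.3   0.08  1.6 ] rot deg [-0.23 -0.24 -0.04]
t 5.68 tcp [465.8 372.1  67.7] F [-0.3  0.7 -1.1] w 34.3 j7 [-0.95  1.01]
xyz cm [-0.19  0.02  1.77] rot deg [-0.15 -0.14 -0.07]
```

View pics/g3.png

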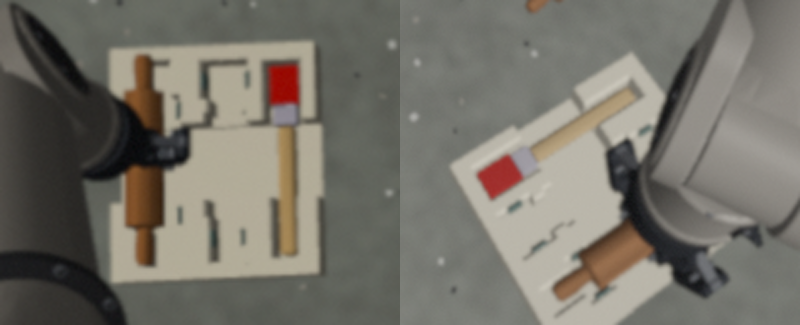

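```bash
cat > pf.py <<'E'
from ov import *
def fitpin(n,img,p0,z,excl=40):
    uv=proj(n,[[p0[0],p0[1],z]])[0]; h=65
    x0,y0=max(0,int(uv[0]-h)),max(0,int(uv[1]-h)); x1,y1=min(560,int(uv[0]+h)),min(420,int(uv[1]+h))
    off=np.array([x0,y0],float);sz=(x1-x0,y1-y0)
    T=soft_pin(img)[y0:y1,x0:x1]
    yy,xx=np.mgrid[y0:y1,x0:x1]; W=atz(n,np.c_[xx.ravel(),yy.ravel()],z)
    c,s=np.cos(p0[2]),np.sin(p0[2]);lx=((W[:,0]-p0[0])*c+(W[:,1]-p0[1])*s).reshape(xx.shape);ly=(-(W[:,0]-p0[0])*s+(W[:,1]-p0[1])*c).reshape(xx.shape)
    w=((np.abs(lx)>excl/1000)&(np.abs(lx)<.12)&(np.abs(ly)<.032)).astype(float)
    if n=="scene": w*=lx>0
    f=lambda d: np.sum(w*(cv2.GaussianBlur(render(n,MODEL["pin"],p0+np.array(d)*[.001,.001,.01],z,off,sz),(0,0),.7)-T)**2)
    x=np.zeros(3)
    for st in(5,2):
        b=minimize(f,x,method="Nelder-Mead",options=dict(initial_simplex=np.array([x,x+[st,0,0],x+[0,st,0],x+[0,0,st]]),xatol=.02,fatol=.01));x=b.x
    return p0+x*[.001,.001,.01],b.fun
E
python3 - <<'E'
from pf import *
im=cv2.imread("pics/top1.png")
p0=np.array([.4658,.3721,.06])
for z in(.080,.083,.086):
    p,f=fitpin("top",im,p0,z);print(p.round(4),f)
p,_=fitpin("top",im,p0,.083)
sil=[np.array([[-100,-9,0],[-65,-9,0],[-65,-18,0],[65,-18,0],[65,-9,0],[100,-9,0],[100,9,0],[65,9,0],[65,18,0],[-65,18,0],[-65,9,0],[-100,9,0]])/1000.]
cv2.imwrite("pics/o7.png",draw("top",im,[(INS,[.471,.3185,.06],0,(0,0,255)),(sil,p,.083,(0,255,0))],(85,135,205,255),5))
p,f=fitpin("scene",cv2.imread("pics/scene1.png"),p0,.083);print(p,f)
E
```

```text
[0.4643 0.3734 0.052 ] 100.4003290165437
[0.4642 0.3725 0.0519] 97.69686171733333
[0.4637 0.3715 0.0508] 97.72233548511888
[0.4615085  0.37443601 0.04115345] 44.947400131528894
```

View pics/o7.png

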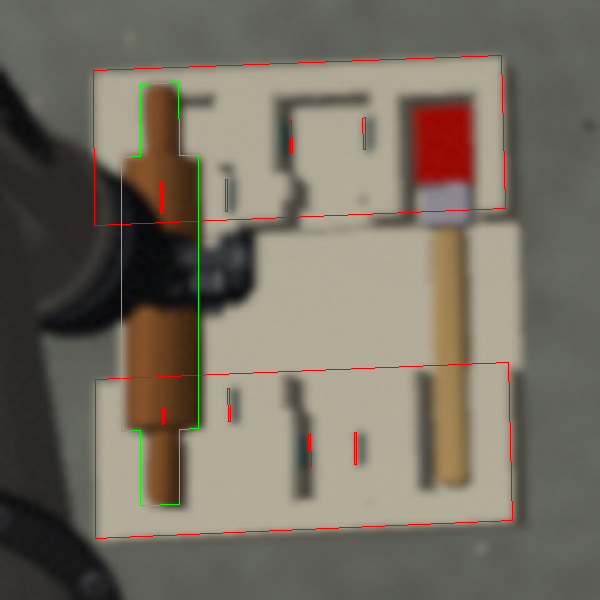

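>>> jog_arm(
  rows=[
    {"xyz":[-0.1,0,0.8],"delta_rot":[-0.1,-0.1,0],"fingers":0.8},
    {"xyz":[-0.2,0,1.6],"delta_rot":[-0.1,-0.1,0],"fingers":0.8},
    {"xyz":[-0.2,0,2.4],"delta_rot":[-0.1,-0.1,0],"fingers":0.8},
    {"xyz":[-0.2,0,3.2],"delta_rot":[-0.1,-0.1,0],"fingers":0.8},
    {"xyz":[-0.2,0,3.6],"delta_rot":[-0.1,-0.1,0],"fingers":0.8},
  ],
  grip_force=80,
)

```text
clock: 6.1
tcp_pos: [0.4673, 0.3718, 0.0305]
orientation: [0.093, -3.139, 0.002]
contact_force: [0.5, -0.9, -1.6]
grip_width: 0.0339
```

>>> jog_arm(
  rows=[
    {"xyz":[0,0,0],"delta_rot":[0,0,0],"fingers":0.8},
    {"xyz":[0,0,0],"delta_rot":[0,0,0],"fingers":0.8},
    {"xyz":[0,0,0],"delta_rot":[0,0,0],"fingers":0.8},
    {"xyz":[0,0,0],"delta_rot":[0,0,0],"fingers":0.8},
    {"xyz":[0,0,0],"delta_rot":[0,0,0],"fingers":0.8},
  ],
)

```text
clock: 6.52
tcp_pos: [0.4675, 0.3719, 0.0309]
orientation: [0.093, -3.139, 0.002]
contact_force: [-0.1, 1.0, -1.2]
grip_width: 0.0337
```

```bash
python3 w.py .4677 .3724 .02 1.631
python3 - <<'E'
from h import *
a=imaging.grab_frame("top");b=imaging.grab_frame("scene")
cv2.imwrite("pics/top2.png",a);cv2.imwrite("pics/scene2.png",b)
im=[a[130:260,60:220],b[255:420,240:443]]
cv2.imwrite("pics/g4.png",np.hstack([cv2.resize(i,(400,325),interpolation=cv2.INTER_CUBIC) for i in im]))
E
python3 w.py .4677 .3724 .02 1.631
```

```text
t 6.52 tcp [467.5 371.9  30.9] F [-0.1  1.  -1.2] w 33.7 j7 [-0.94  1.03]
xyz cm [-0.02  0.05  1.09] rot deg [-0.06 -0.07 -0.06]
t 6.62 tcp [467.4 371.9  30.9] F [ 0.2 -0.1 -1. ] w 33.7 j7 [-0.94  1.03]
xyz cm [-0.03  0.05  1.09] rot deg [-0.07 -0.08 -0.06]
```

View pics/g4.png

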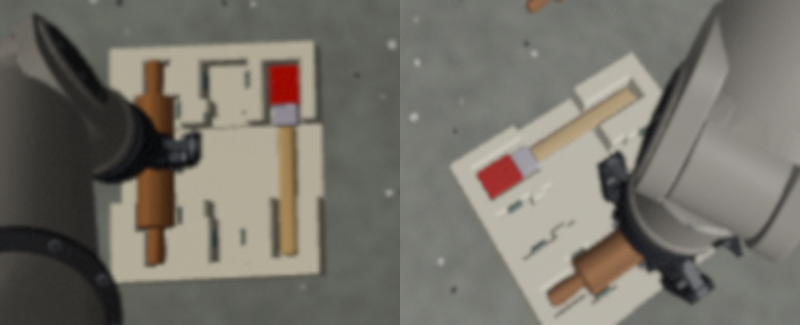

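>>> jog_arm(
  rows=[
    {"xyz":[0,0.05,0.2],"delta_rot":[0,0,0],"fingers":0.8},
    {"xyz":[0,0.05,0.4],"delta_rot":[0,0,0],"fingers":0.8},
    {"xyz":[0,0.05,0.6],"delta_rot":[0,0,0],"fingers":0.8},
    {"xyz":[0,0.05,0.8],"delta_rot":[0,0,0],"fingers":0.8},
    {"xyz":[0,0.05,0.8],"delta_rot":[0,0,0],"fingers":0.8},
  ],
)

```text
clock: 7.03
tcp_pos: [0.4674, 0.3723, 0.0225]
orientation: [0.093, -3.139, 0.002]
contact_force: [1.2, -0.3, -1.5]
grip_width: 0.0336
```

>>> jog_arm(
  rows=[
    {"xyz":[0,0,0.1],"delta_rot":[0,0,0],"fingers":0.8},
    {"xyz":[0,0,0.2],"delta_rot":[0,0,0],"fingers":0.8},
    {"xyz":[0,0,0.3],"delta_rot":[0,0,0],"fingers":0.8},
    {"xyz":[0,0,0.3],"delta_rot":[0,0,0],"fingers":0.8},
    {"xyz":[0,0,0.3],"delta_rot":[0,0,0],"fingers":0.8},
  ],
)

```text
clock: 7.45
tcp_pos: [0.4679, 0.3725, 0.0203]
orientation: [0.093, -3.14, 0.001]
contact_force: [-0.9, -2.0, 6.9]
grip_width: 0.0336
```

>>> jog_arm(
  rows=[
    {"xyz":[0,0,0.1],"delta_rot":[0,0,0],"fingers":0.8},
    {"xyz":[0,0,0.2],"delta_rot":[0,0,0],"fingers":0.8},
    {"xyz":[0,0,0.3],"delta_rot":[0,0,0],"fingers":0.8},
    {"xyz":[0,0,0.3],"delta_rot":[0,0,0],"fingers":0.8},
    {"xyz":[0,0,0.3],"delta_rot":[0,0,0],"fingers":0.8},
  ],
)

```text
clock: 7.87
tcp_pos: [0.4683, 0.3726, 0.0184]
orientation: [0.092, -3.14, 0.0]
contact_force: [-2.1, -2.2, 8.0]
grip_width: 0.0338
```

```bash
python3 w.py .4677 .3724 .0129 1.631
```

```text
t 7.87 tcp [468.3 372.6  18.4] F [-2.1 -2.2  8. ] w 33.8 j7 [-0.93  1.03]
xyz cm [ 0.06 -0.02  0.55] rot deg [-0.01 -0.01 -0.09]
```

>>> jog_arm(
  rows=[
    {"xyz":[0,0,0.1],"delta_rot":[0,0,0],"fingers":0.8},
    {"xyz":[0,0,0.2],"delta_rot":[0,0,0],"fingers":0.8},
    {"xyz":[0,0,0.4],"delta_rot":[0,0,0],"fingers":0.8},
    {"xyz":[0,0,0.4],"delta_rot":[0,0,0],"fingers":0.8},
    {"xyz":[0,0,0.4],"delta_rot":[0,0,0],"fingers":0.8},
  ],
)

```text
clock: 8.28
tcp_pos: [0.4689, 0.3726, 0.0151]
orientation: [-0.092, 3.14, 0.0]
contact_force: [-0.9, -1.4, 5.3]
grip_width: 0.034
```

>>> jog_arm(
  rows=[
    {"xyz":[0,0,0.1],"delta_rot":[0,0,0],"fingers":0.8},
    {"xyz":[0,0,0.2],"delta_rot":[0,0,0],"fingers":0.8},
    {"xyz":[0,0,0.4],"delta_rot":[0,0,0],"fingers":0.8},
    {"xyz":[0,0,0.4],"delta_rot":[0,0,0],"fingers":0.8},
    {"xyz":[0,0,0.4],"delta_rot":[0,0,0],"fingers":0.8},
  ],
)

```text
clock: 8.7
tcp_pos: [0.4692, 0.3727, 0.0129]
orientation: [-0.091, 3.14, 0.002]
contact_force: [-4.2, -3.0, 16.8]
grip_width: 0.0335
```

```bash
python3 w.py .4677 .3724 .0129 1.631
```

```text
t 8.7 tcp [469.2 372.7  12.9] F [-4.2 -3.  16.8] w 33.5 j7 [-0.93  1.04]
xyz cm [ 0.15 -0.02 -0.  ] rot deg [ 0.06  0.05 -0.12]
```

>>> jog_arm(
  rows=[
    {"xyz":[0,0,0.1],"delta_rot":[0,0,0],"fingers":0.8},
    {"xyz":[0,0,0.2],"delta_rot":[0,0,0],"fingers":0.8},
    {"xyz":[0,0,0.3],"delta_rot":[0,0,0],"fingers":0.8},
    {"xyz":[0,0,0.3],"delta_rot":[0,0,0],"fingers":0.8},
    {"xyz":[0,0,0.3],"delta_rot":[0,0,0],"fingers":0.8},
  ],
)

```text
clock: 9.12
tcp_pos: [0.4692, 0.3727, 0.0128]
orientation: [-0.091, 3.14, 0.003]
contact_force: [-8.6, -6.7, 28.8]
grip_width: 0.0338
```

```bash
python3 w.py .4677 .3724 .0129 1.631
```

```text
t 9.12 tcp [469.2 372.7  12.8] F [-8.6 -6.7 28.8] w 33.8 j7 [-0.93  1.04]
xyz cm [ 0.15 -0.02 -0.01] rot deg [ 0.11  0.01 -0.13]
```

>>> jog_arm(
  rows=[
    {"xyz":[0,0,-0.1],"delta_rot":[0,0,0],"fingers":0.55},
    {"xyz":[0,0,-0.1],"delta_rot":[0,0,0],"fingers":0.42},
    {"xyz":[0,0,-0.1],"delta_rot":[0,0,0],"fingers":0.42},
    {"xyz":[0,0,-0.1],"delta_rot":[0,0,0],"fingers":0.42},
    {"xyz":[0,0,-0.1],"delta_rot":[0,0,0],"fingers":0.42},
  ],
)

```text
clock: 9.53
tcp_pos: [0.4691, 0.3727, 0.0134]
orientation: [0.091, -3.14, -0.002]
contact_force: [1.0, -0.0, 0.3]
grip_width: 0.0492
```

>>> jog_arm(
  rows=[
    {"xyz":[0,0,-0.5],"delta_rot":[0,0,0],"fingers":0.42},
    {"xyz":[0,0,-2],"delta_rot":[0,0,0],"fingers":0.42},
    {"xyz":[0,0,-5],"delta_rot":[0,0,0],"fingers":0.42},
    {"xyz":[0,0,-9],"delta_rot":[0,0,0],"fingers":0.42},
    {"xyz":[0,0,-13],"delta_rot":[0,0,0],"fingers":0.42},
  ],
)

```text
clock: 9.95
tcp_pos: [0.4685, 0.3717, 0.1441]
orientation: [0.091, -3.138, 0.001]
contact_force: [1.2, 0.4, -0.2]
grip_width: 0.0496
```

```bash
python3 w.py .4585 -.3045 .15 0.856
```

```text
t 9.95 tcp [468.5 371.7 144.1] F [ 1.2  0.4 -0.2] w 49.6 j7 [-0.98  0.99]
xyz cm [  4.9  -67.45  -0.55] rot deg [-0.07 -0.1  44.27]
```

>>> jog_arm(
  rows=[
    {"xyz":[0.2,-2.5,0],"delta_rot":[0,0,2],"fingers":0.3},
    {"xyz":[0.5,-6,0],"delta_rot":[0,0,4],"fingers":0.3},
    {"xyz":[0.7,-10,0],"delta_rot":[0,0,7],"fingers":0.3},
    {"xyz":[1,-14,0],"delta_rot":[0,0,10],"fingers":0.3},
    {"xyz":[1,-18,0],"delta_rot":[0,0,13],"fingers":0.3},
  ],
)

```text
clock: 10.37
tcp_pos: [0.4681, 0.1898, 0.1444]
orientation: [-0.268, -3.128, 0.001]
contact_force: [0.4, -0.2, -0.2]
grip_width: 0.0601
```

```bash
python3 w.py .4585 -.3045 .15 0.856;python3 - <<'E'
from h import *
a=imaging.grab_frame("top");b=imaging.grab_frame("scene")
cv2.imwrite("pics/top3.png",a);cv2.imwrite("pics/scene3.png",b)
im=[a[130:260,60:220],b[255:420,240:443]]
cv2.imwrite("pics/g5.png",np.hstack([cv2.resize(i,(400,325),interpolation=cv2.INTER_CUBIC) for i in im]))
E
```

```text
t 10.37 tcp [468.1 189.8 144.4] F [ 0.4 -0.2 -0.2] w 60.1 j7 [-0.81  1.05]
xyz cm [ -7.46 -48.88  -0.54] rot deg [-0.07 -0.11 31.17]
```

View pics/g5.png

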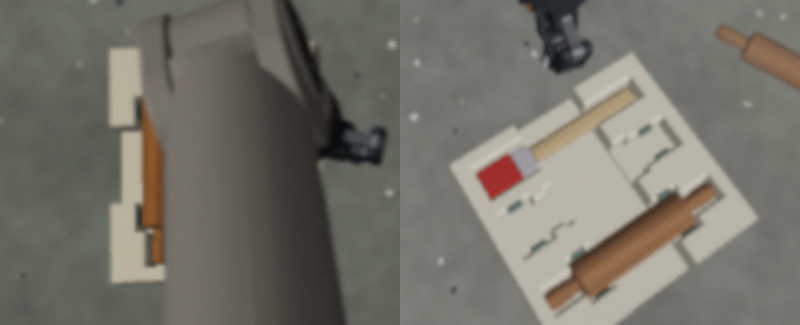

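Pin sits seated between its nubs in the scene view (right crop ≈ (635,245)). Continue to the tongs.

>>> jog_arm(
  rows=[
    {"xyz":[-0.6,-3.8,0],"delta_rot":[0,0,3],"fingers":0.2},
    {"xyz":[-1.2,-7.6,0],"delta_rot":[0,0,6],"fingers":0.2},
    {"xyz":[-1.8,-11.5,0],"delta_rot":[0,0,9],"fingers":0.2},
    {"xyz":[-2.4,-15.4,0],"delta_rot":[0,0,12],"fingers":0.2},
    {"xyz":[-3,-19.3,0],"delta_rot":[0,0,15],"fingers":0.2},
  ],
)

```text
clock: 10.88
tcp_pos: [0.4637, -0.0128, 0.1454]
orientation: [-0.691, -3.063, 0.005]
contact_force: [-0.1, -0.3, -0.8]
grip_width: 0.0683
```

```bash
python3 w.py .4585 -.3045 .15 0.856
```

```text
t 10.88 tcp [463.7 -12.8 145.4] F [-0.1 -0.3 -0.8] w 68.3 j7 [-0.54  1.21]
xyz cm [-12.06 -26.56  -0.37] rot deg [-2.200e-01 -1.000e-02  1.552e+01]
```

>>> jog_arm(
  rows=[
    {"xyz":[-1.6,-3.5,0],"delta_rot":[0,0,3],"fingers":0.2},
    {"xyz":[-3.2,-7,0],"delta_rot":[0,0,6],"fingers":0.2},
    {"xyz":[-4.8,-10.6,0],"delta_rot":[-0.1,0,9],"fingers":0.2},
    {"xyz":[-6.4,-14.2,0],"delta_rot":[-0.2,0,12],"fingers":0.2},
    {"xyz":[-8,-17.7,0],"delta_rot":[-0.2,0,15],"fingers":0.2},
  ],
)

```text
clock: 11.3
tcp_pos: [0.4598, -0.2087, 0.1463]
orientation: [1.089, 2.947, 0.0]
contact_force: [0.7, 0.7, 0.0]
grip_width: 0.0685
```

```bash
python3 w.py .4585 -.3045 .15 0.856
python3 - <<'E'
from pf import *
a=imaging.grab_frame("top");b=imaging.grab_frame("scene")
cv2.imwrite("pics/top4.png",a);cv2.imwrite("pics/scene4.png",b)
sil=[np.array([[-100,-9,0],[-65,-9,0],[-65,-18,0],[65,-18,0],[65,-9,0],[100,-9,0],[100,9,0],[65,9,0],[65,18,0],[-65,18,0],[-65,9,0],[-100,9,0]])/1000.]
p0=np.array([.469,.3725,.06])
for n,i in(("top",a),("scene",b)):
    p,f=fit(n,i,"pin",p0,.028,soft_pin) if 0 else (p0,0)
    for z in(.026,.028,.031): print(n,z,[v.round(4) for v in fitpin(n,i,p0,z,-1)[:1]])
    print(efit if 0 else "")
pt,_=fitpin("top",a,p0,.028,-1)
o1=draw("top",a,[(INS,[.471,.3185,.06],0,(0,0,255)),(sil,pt,.028,(0,255,0))],(85,135,205,255),5)
cv2.imwrite("pics/o8.png",o1)
E
```

```text
t 11.3 tcp [ 459.8 -208.7  146.3] F [0.7 0.7 0. ] w 68.5 j7 [-0.2   1.45]
xyz cm [-6.13 -7.36 -0.37] rot deg [0.02 0.01 0.4 ]
top 0.026 [array([0.4694, 0.3746, 0.0525])]
top 0.028 [array([0.4691, 0.374 , 0.0534])]
top 0.031 [array([0.4688, 0.373 , 0.0532])]

scene 0.026 [array([0.4642, 0.3742, 0.0556])]
scene 0.028 [array([0.4645, 0.3745, 0.0511])]
scene 0.031 [array([0.4649, 0.3746, 0.0497])]
```

View pics/o8.png

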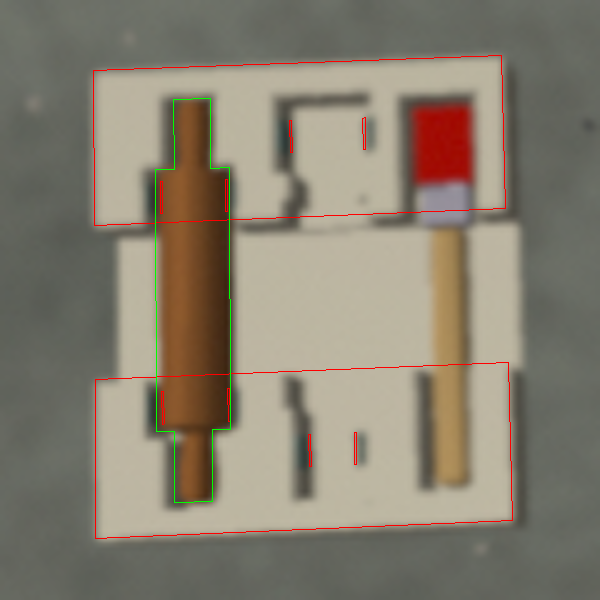

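View pics/scene4.png

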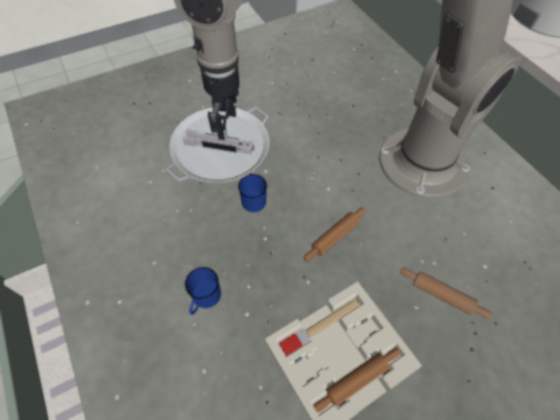

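>>> jog_arm(
  rows=[
    {"xyz":[-2,-2.4,0],"delta_rot":[0,0,0.4],"fingers":0.2},
    {"xyz":[-4.4,-5.2,0.4],"delta_rot":[0,0,0.4],"fingers":0.2},
    {"xyz":[-6.1,-7.3,2.5],"delta_rot":[0,0,0.4],"fingers":0.2},
    {"xyz":[-6.1,-7.3,5.5],"delta_rot":[0,0,0.4],"fingers":0.2},
    {"xyz":[-6.1,-7.4,8],"delta_rot":[0,0,0.4],"fingers":0.2},
  ],
)

```text
clock: 11.82
tcp_pos: [0.457, -0.3115, 0.0664]
orientation: [1.113, 2.934, -0.006]
contact_force: [0.6, 0.4, -0.0]
grip_width: 0.0684
```

```bash
python3 w.py .4585 -.3045 .007 0.856
python3 - <<'E'
from h import *
a=imaging.grab_frame("top")[140:270,330:490];b=imaging.grab_frame("scene")[60:200,150:322]
cv2.imwrite("pics/g6.png",np.hstack([cv2.resize(i,(400,325),interpolation=cv2.INTER_CUBIC) for i in (a,b)]))
E
```

```text
t 11.82 tcp [ 457.  -311.5   66.4] F [ 0.6  0.4 -0. ] w 68.4 j7 [0.08 1.72]
xyz cm [0.38 0.63 5.93] rot deg [-0.13  0.29 -0.59]
```

View pics/g6.png

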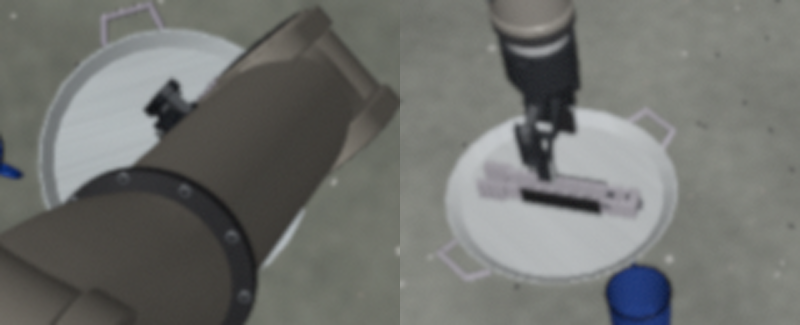

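>>> jog_arm(
  rows=[
    {"xyz":[0.4,0.6,1],"delta_rot":[-0.1,0.3,-0.6],"fingers":0.2},
    {"xyz":[0.4,0.6,2.2],"delta_rot":[-0.1,0.3,-0.6],"fingers":0.2},
    {"xyz":[0.4,0.6,3],"delta_rot":[-0.1,0.3,-0.6],"fingers":0.2},
    {"xyz":[0.4,0.6,3],"delta_rot":[-0.1,0.3,-0.6],"fingers":0.2},
    {"xyz":[0.4,0.6,3],"delta_rot":[-0.1,0.3,-0.6],"fingers":0.2},
  ],
)

```text
clock: 12.33
tcp_pos: [0.4555, -0.3008, 0.0341]
orientation: [-1.092, -2.936, -0.002]
contact_force: [0.1, 0.4, 0.6]
grip_width: 0.0685
```

```bash
python3 w.py .4585 -.3045 .0065 0.856
python3 - <<'E'
from h import *
b=imaging.grab_frame("scene")[90:190,160:280]
cv2.imwrite("pics/g7.png",cv2.resize(b,(720,600),interpolation=cv2.INTER_CUBIC))
E
```

```text
t 12.33 tcp [ 455.5 -300.8   34.1] F [0.1 0.4 0.6] w 68.5 j7 [0.09 1.75]
xyz cm [-0.49 -0.08  2.75] rot deg [-0.12 -0.5   0.16]
```

View pics/g7.png

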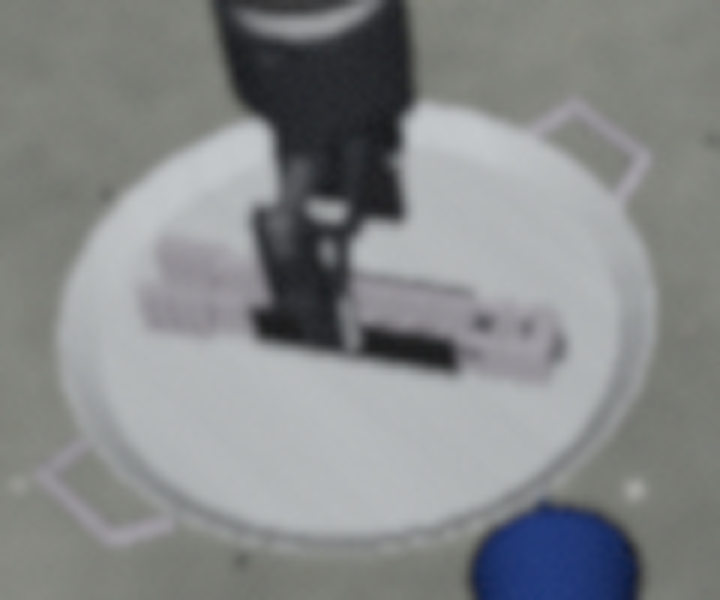

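>>> jog_arm(
  rows=[
    {"xyz":[-0.2,0,0.6],"delta_rot":[-0.1,-0.3,0.1],"fingers":0.2},
    {"xyz":[-0.3,-0.1,1.2],"delta_rot":[-0.1,-0.3,0.1],"fingers":0.2},
    {"xyz":[-0.4,-0.1,1.7],"delta_rot":[-0.1,-0.3,0.1],"fingers":0.2},
    {"xyz":[-0.4,-0.1,1.9],"delta_rot":[-0.1,-0.3,0.1],"fingers":0.2},
    {"xyz":[-0.4,-0.1,1.9],"delta_rot":[-0.1,-0.3,0.1],"fingers":0.2},
  ],
)

```text
clock: 12.8
tcp_pos: [0.4575, -0.3044, 0.0147]
orientation: [-1.097, -2.94, -0.001]
contact_force: [-0.6, -0.5, 0.0]
grip_width: 0.068
```

```bash
python3 w.py .4585 -.3045 .0065 0.856
python3 - <<'E'
from h import *
b=imaging.grab_frame("scene")[90:190,160:280]
cv2.imwrite("pics/g8.png",cv2.resize(b,(720,600),interpolation=cv2.INTER_CUBIC))
E
```

```text
t 12.8 tcp [ 457.5 -304.4   14.7] F [-0.6 -0.5  0. ] w 68.0 j7 [0.12 1.77]
xyz cm [-0.08  0.05  0.82] rot deg [-0.03 -0.21  0.03]
```

View pics/g8.png

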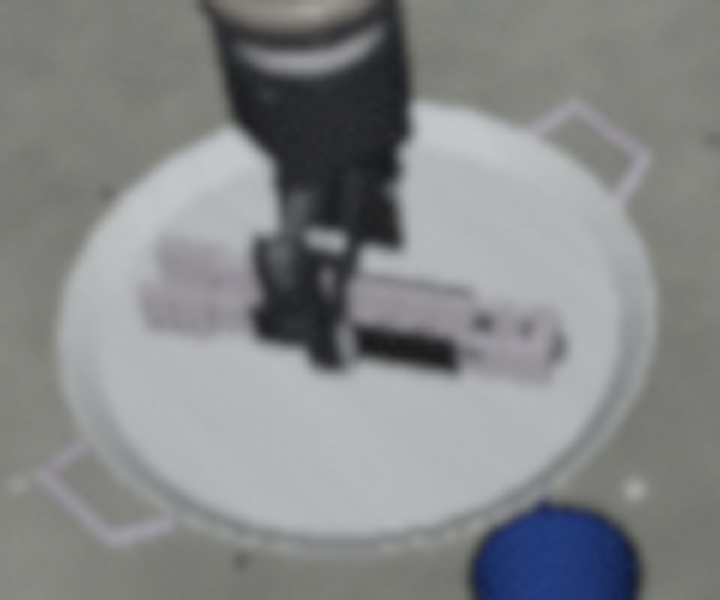

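>>> jog_arm(
  rows=[
    {"xyz":[-0.1,0,0.4],"delta_rot":[0,-0.2,0],"fingers":0.2},
    {"xyz":[-0.1,0,0.8],"delta_rot":[0,-0.2,0],"fingers":0.2},
    {"xyz":[-0.1,0,0.8],"delta_rot":[0,-0.2,0],"fingers":0.35},
    {"xyz":[-0.1,0,0.8],"delta_rot":[0,-0.2,0],"fingers":0.5},
    {"xyz":[-0.1,0,0.8],"delta_rot":[0,-0.2,0],"fingers":0.57},
  ],
  grip_force=60,
)

```text
clock: 13.27
tcp_pos: [0.4584, -0.305, 0.007]
orientation: [-1.098, -2.943, 0.001]
contact_force: [0.8, -0.2, -0.2]
grip_width: 0.0366
```

>>> jog_arm(
  rows=[
    {"xyz":[0,0,0],"delta_rot":[0,0,0],"fingers":0.8},
    {"xyz":[0,0,0],"delta_rot":[0,0,0],"fingers":0.8},
    {"xyz":[0,0,0],"delta_rot":[0,0,0],"fingers":0.8},
    {"xyz":[0,0,0],"delta_rot":[0,0,0],"fingers":0.8},
    {"xyz":[0,0,0],"delta_rot":[0,0,0],"fingers":0.8},
  ],
)

```text
clock: 13.68
tcp_pos: [0.4587, -0.3051, 0.0074]
orientation: [1.098, 2.943, -0.0]
contact_force: [-1.3, 0.6, 5.9]
grip_width: 0.033
```

>>> jog_arm(
  rows=[
    {"xyz":[0,0,-0.5],"delta_rot":[0,0,0],"fingers":0.8},
    {"xyz":[0,0,-2],"delta_rot":[0,0,0],"fingers":0.8},
    {"xyz":[0,0,-5],"delta_rot":[0,0,0],"fingers":0.8},
    {"xyz":[0,0,-9],"delta_rot":[0,0,0],"fingers":0.8},
    {"xyz":[0,0,-13],"delta_rot":[0,0,0],"fingers":0.8},
  ],
)

```text
clock: 14.1
tcp_pos: [0.4574, -0.3046, 0.138]
orientation: [-1.098, -2.941, 0.001]
contact_force: [1.0, -0.8, -0.3]
grip_width: 0.0326
```

```bash
cat r.py 2>/dev/null; python3 w.py .4585 -.3045 .14 0.856
python3 - <<'E'
from h import *
b=imaging.grab_frame("scene")[30:190,120:312]
cv2.imwrite("pics/g9.png",cv2.resize(b,(720,600),interpolation=cv2.INTER_CUBIC))
E
# seat of the tongs in the world and move there
python3 w.py .4725 .3065 .15 1.631
```

```text
t 14.1 tcp [ 457.4 -304.6  138. ] F [ 1.  -0.8 -0.3] w 32.6 j7 [-0.    1.65]
xyz cm [-0.08  0.08 -0.2 ] rot deg [-0.09 -0.13  0.  ]
t 14.15 tcp [ 461.1 -307.9  145.7] F [ 1.9 -1.9  3.4] w 32.8 j7 [-0.    1.65]
xyz cm [39.46 47.09 -0.68] rot deg [ -0.08   0.53 -44.48]
```

View pics/g9.png

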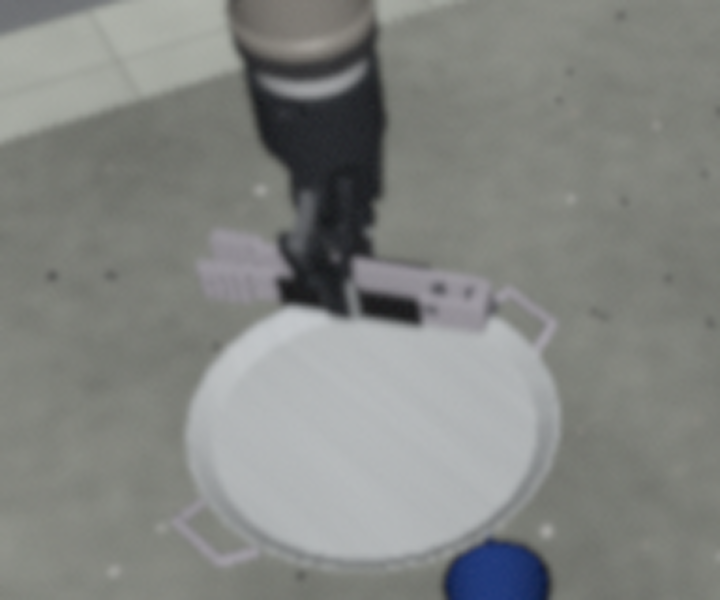

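>>> jog_arm(
  rows=[
    {"xyz":[1.5,1.8,-0.2],"delta_rot":[0,0,-2],"fingers":0.8},
    {"xyz":[4,4.7,-0.5],"delta_rot":[0,0.2,-5],"fingers":0.8},
    {"xyz":[6.5,7.7,-0.7],"delta_rot":[0,0.4,-8],"fingers":0.8},
    {"xyz":[9,10.7,-0.7],"delta_rot":[0,0.5,-11],"fingers":0.8},
    {"xyz":[11.5,13.7,-0.7],"delta_rot":[0,0.5,-14],"fingers":0.8},
  ],
)

```text
clock: 14.57
tcp_pos: [0.4638, -0.1275, 0.1521]
orientation: [0.731, 3.054, 0.002]
contact_force: [0.7, 0.3, -1.9]
grip_width: 0.0329
```

```bash
python3 w.py .4725 .3065 .15 1.631
```

```text
t 14.57 tcp [ 463.8 -127.5  152.1] F [ 0.7  0.3 -1.9] w 32.9 j7 [-0.33  1.46]
xyz cm [18.87 39.09  0.25] rot deg [  0.06   0.06 -30.38]
```

>>> jog_arm(
  rows=[
    {"xyz":[1.5,3.3,0],"delta_rot":[0,0,-3],"fingers":0.8},
    {"xyz":[3.2,6.8,0],"delta_rot":[0,0,-6],"fingers":0.8},
    {"xyz":[4.9,10.3,0],"delta_rot":[0,0,-9],"fingers":0.8},
    {"xyz":[6.6,13.8,0],"delta_rot":[0,0,-12],"fingers":0.8},
    {"xyz":[8.3,17.3,0],"delta_rot":[0,0,-15],"fingers":0.8},
  ],
)

```text
clock: 14.98
tcp_pos: [0.4675, 0.0661, 0.1525]
orientation: [0.323, 3.124, 0.002]
contact_force: [0.3, -0.1, -0.0]
grip_width: 0.033
```

```bash
python3 w.py .4725 .3065 .15 1.631
```

```text
t 14.98 tcp [467.5  66.1 152.5] F [ 0.3 -0.1 -0. ] w 33.0 j7 [-0.64  1.25]
xyz cm [ 4.43 23.64  0.27] rot deg [  0.06   0.08 -15.25]
```

>>> jog_arm(
  rows=[
    {"xyz":[0.7,4,0],"delta_rot":[0,0,-3],"fingers":0.8},
    {"xyz":[1.5,8,0],"delta_rot":[0,0,-6],"fingers":0.8},
    {"xyz":[2.2,12,0],"delta_rot":[0,0,-9],"fingers":0.8},
    {"xyz":[3,16,0],"delta_rot":[0,0,-12],"fingers":0.8},
    {"xyz":[3.6,19.5,0],"delta_rot":[0,0,-15],"fingers":0.8},
  ],
)

```text
clock: 15.4
tcp_pos: [0.4712, 0.2672, 0.1526]
orientation: [-0.094, 3.139, 0.002]
contact_force: [-0.1, -0.4, -0.6]
grip_width: 0.0326
```

```bash
python3 w.py .4725 .3065 .10 1.631
```

```text
t 15.4 tcp [471.2 267.2 152.6] F [-0.1 -0.4 -0.6] w 32.6 j7 [-0.87  1.13]
xyz cm [-0.36  3.91  5.26] rot deg [ 0.07  0.07 -0.02]
```

>>> jog_arm(
  rows=[
    {"xyz":[-0.2,2,1],"delta_rot":[0.1,0.1,0],"fingers":0.8},
    {"xyz":[-0.4,3.5,2.5],"delta_rot":[0.1,0.1,0],"fingers":0.8},
    {"xyz":[-0.4,3.9,4.5],"delta_rot":[0.1,0.1,0],"fingers":0.8},
    {"xyz":[-0.4,3.9,5.2],"delta_rot":[0.1,0.1,0],"fingers":0.8},
    {"xyz":[-0.4,3.9,5.2],"delta_rot":[0.1,0.1,0],"fingers":0.8},
  ],
)

```text
clock: 15.82
tcp_pos: [0.4714, 0.305, 0.0987]
orientation: [0.094, -3.136, 0.006]
contact_force: [0.3, -0.5, -1.3]
grip_width: 0.0325
```

```bash
python3 w.py .4725 .3065 .06 1.631;  python3 - <<'E'
from ov import *
a=imaging.grab_frame("top");b=imaging.grab_frame("scene")
cv2.imwrite("pics/top5.png",a);cv2.imwrite("pics/scene5.png",b)
o=r.get_obs(); print(o["tcp_pos"])
t=o["tcp_pos"]
oa=draw("top",a,[(INS,[.471,.3185,.06],0,(0,0,255)),(TON,[t[0],t[1],.06],t[2]+.010,(0,255,0))],(85,135,205,255),5)
ob=draw("scene",b,[(INS,[.471,.3185,.06],0,(0,0,255)),(TON,[t[0],t[1],.06],t[2]+.010,(0,255,0))],(260,240,430,400),4)
cv2.imwrite("pics/o9.png",oa);cv2.imwrite("pics/o10.png",ob)
E
```

```text
t 15.82 tcp [471.4 305.   98.7] F [ 0.3 -0.5 -1.3] w 32.5 j7 [-0.89  1.1 ]
xyz cm [-0.14  0.16  3.86] rot deg [-0.22 -0.24 -0.01]
[0.47316557 0.3051124  0.10087345]
```

View pics/o9.png

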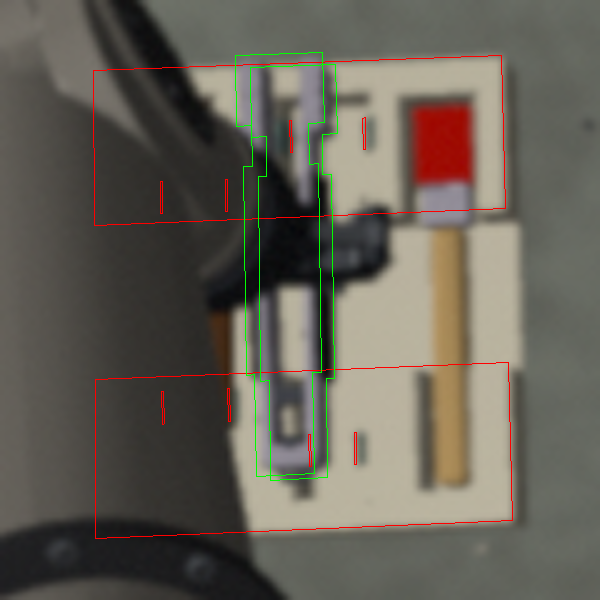

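View pics/o10.png

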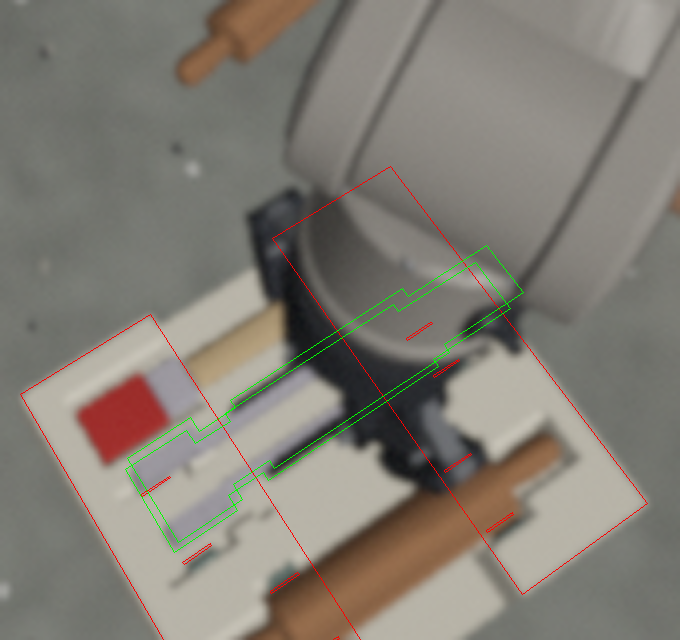

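```bash
python3 w.py .472 .3065 .045 1.631
```

```text
t 15.92 tcp [473.2 305.1 100.9] F [-1.  -0.1 -1.1] w 32.9 j7 [-0.89  1.1 ]
xyz cm [0.1  0.15 5.59] rot deg [-0.09 -0.05 -0.11]
```

>>> jog_arm(
  rows=[
    {"xyz":[0.1,0.1,1.5],"delta_rot":[-0.1,0,-0.1],"fingers":0.8},
    {"xyz":[0.1,0.1,3],"delta_rot":[-0.1,0,-0.1],"fingers":0.8},
    {"xyz":[0.1,0.15,4.5],"delta_rot":[-0.1,0,-0.1],"fingers":0.8},
    {"xyz":[0.1,0.15,5.3],"delta_rot":[-0.1,0,-0.1],"fingers":0.8},
    {"xyz":[0.1,0.15,5.5],"delta_rot":[-0.1,0,-0.1],"fingers":0.8},
  ],
  grip_force=90,
)

```text
clock: 16.33
tcp_pos: [0.472, 0.3055, 0.0456]
orientation: [0.092, -3.139, 0.001]
contact_force: [0.1, 0.3, -1.5]
grip_width: 0.0323
```

>>> jog_arm(
  rows=[
    {"xyz":[0,0,0],"delta_rot":[0,0,0],"fingers":0.8},
    {"xyz":[0,0,0],"delta_rot":[0,0,0],"fingers":0.8},
    {"xyz":[0,0,0],"delta_rot":[0,0,0],"fingers":0.8},
    {"xyz":[0,0,0],"delta_rot":[0,0,0],"fingers":0.8},
    {"xyz":[0,0,0],"delta_rot":[0,0,0],"fingers":0.8},
  ],
)

```text
clock: 16.75
tcp_pos: [0.4723, 0.3057, 0.0462]
orientation: [0.092, -3.14, -0.0]
contact_force: [0.1, 0.2, -0.7]
grip_width: 0.032
```

```bash
python3 w.py .472 .3065 .045 1.631;  python3 - <<'E'
from ov import *
a=imaging.grab_frame("top");b=imaging.grab_frame("scene")
o=r.get_obs(); t=o["tcp_pos"];print(t)
ip=[.4715,.3185,.06]
oa=draw("top",a,[(INS,ip,0,(0,0,255)),(TON[1:],[t[0],t[1],.06],t[2]+.010,(0,255,0))],(110,140,210,250),7)
ob=draw("scene",b,[(INS,ip,0,(0,0,255)),(TON[1:],[t[0],t[1],.06],t[2]+.010,(0,255,0))],(260,270,400,400),5)
cv2.imwrite("pics/o11.png",oa[:600]);cv2.imwrite("pics/o12.png",ob[:600])
E
```

```text
t 16.75 tcp [472.3 305.7  46.2] F [ 0.1  0.2 -0.7] w 32.0 j7 [-0.87  1.13]
xyz cm [0.03 0.08 0.12] rot deg [ 0.01 -0.04 -0.08]
[0.47217559 0.30568632 0.04596993]
```

View pics/o11.png

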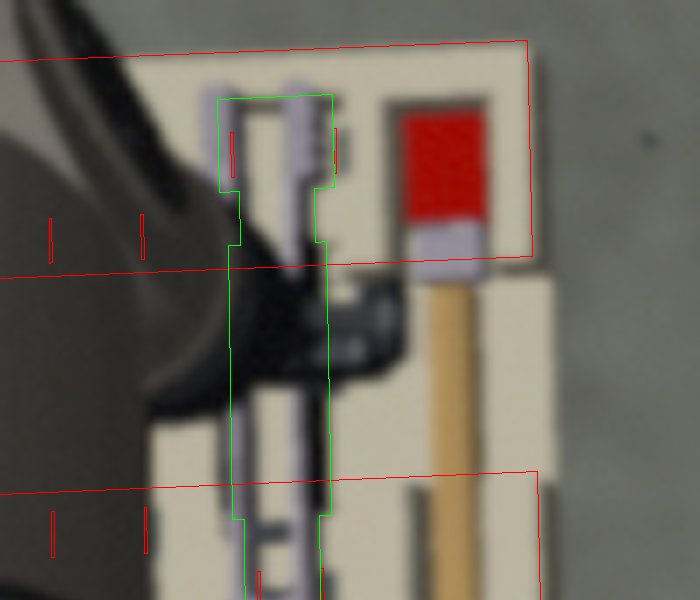

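View pics/o12.png

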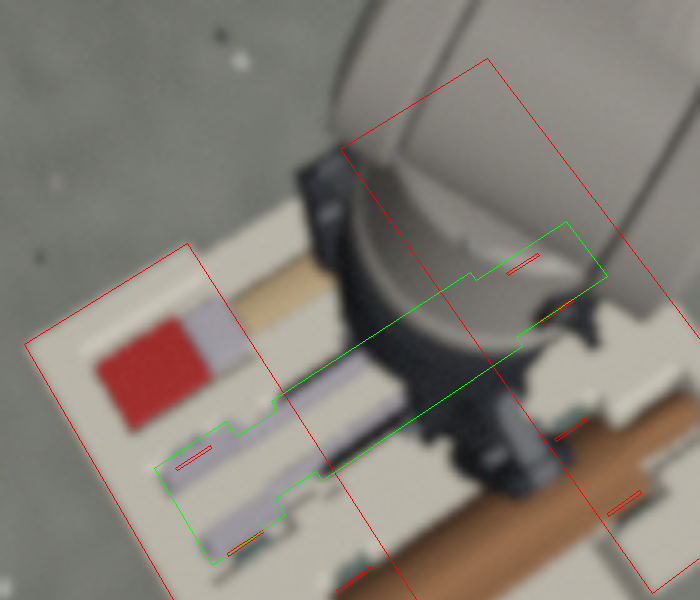

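>>> jog_arm(
  rows=[
    {"xyz":[0,0.03,0.2],"delta_rot":[0,0,0],"fingers":0.8},
    {"xyz":[0,0.05,0.4],"delta_rot":[0,0,0],"fingers":0.8},
    {"xyz":[0,0.05,0.6],"delta_rot":[0,0,0],"fingers":0.8},
    {"xyz":[0,0.05,0.8],"delta_rot":[0,0,0],"fingers":0.8},
    {"xyz":[0,0.05,0.8],"delta_rot":[0,0,0],"fingers":0.8},
  ],
)

```text
clock: 17.27
tcp_pos: [0.472, 0.3062, 0.0375]
orientation: [0.092, -3.139, 0.0]
contact_force: [-0.7, 0.4, -1.2]
grip_width: 0.0323
```

>>> jog_arm(
  rows=[
    {"xyz":[0,0,0.1],"delta_rot":[0,0,0],"fingers":0.8},
    {"xyz":[0,0,0.2],"delta_rot":[0,0,0],"fingers":0.8},
    {"xyz":[0,0,0.3],"delta_rot":[0,0,0],"fingers":0.8},
    {"xyz":[0,0,0.3],"delta_rot":[0,0,0],"fingers":0.8},
    {"xyz":[0,0,0.3],"delta_rot":[0,0,0],"fingers":0.8},
  ],
)

```text
clock: 17.68
tcp_pos: [0.4724, 0.3065, 0.035]
orientation: [0.091, -3.14, -0.001]
contact_force: [-1.5, 0.1, 4.8]
grip_width: 0.0323
```

```bash
python3 w.py .472 .3062 .0125 1.631
```

```text
t 17.68 tcp [472.4 306.5  35. ] F [-1.5  0.1  4.8] w 32.3 j7 [-0.86  1.13]
xyz cm [ 0.04 -0.03  2.25] rot deg [ 0.03 -0.03 -0.13]
```

>>> jog_arm(
  rows=[
    {"xyz":[0.04,0,0.1],"delta_rot":[0,0,-0.1],"fingers":0.8},
    {"xyz":[0.04,0,0.2],"delta_rot":[0,0,-0.1],"fingers":0.8},
    {"xyz":[0.04,0,0.3],"delta_rot":[0,0,-0.1],"fingers":0.8},
    {"xyz":[0.04,0,0.4],"delta_rot":[0,0,-0.1],"fingers":0.8},
    {"xyz":[0.04,0,0.4],"delta_rot":[0,0,-0.1],"fingers":0.8},
  ],
)

```text
clock: 18.1
tcp_pos: [0.473, 0.3068, 0.0326]
orientation: [-0.092, 3.139, 0.003]
contact_force: [-2.5, -0.9, 16.1]
grip_width: 0.0323
```

```bash
python3 w.py .472 .3062 .0125 1.631
```

```text
t 18.1 tcp [473.  306.8  32.6] F [-2.5 -0.9 16.1] w 32.3 j7 [-0.86  1.14]
xyz cm [ 0.11 -0.06  2.01] rot deg [ 0.11  0.05 -0.09]
```

>>> jog_arm(
  rows=[
    {"xyz":[0.06,-0.03,0.1],"delta_rot":[0.1,0.1,-0.1],"fingers":0.8},
    {"xyz":[0.06,-0.03,0.2],"delta_rot":[0.1,0.1,-0.1],"fingers":0.8},
    {"xyz":[0.06,-0.03,0.3],"delta_rot":[0.1,0.1,-0.1],"fingers":0.8},
    {"xyz":[0.06,-0.03,0.3],"delta_rot":[0.1,0.1,-0.1],"fingers":0.8},
    {"xyz":[0.06,-0.03,0.3],"delta_rot":[0.1,0.1,-0.1],"fingers":0.8},
  ],
)

```text
clock: 18.52
tcp_pos: [0.4732, 0.3066, 0.0302]
orientation: [-0.093, 3.14, 0.002]
contact_force: [-0.1, 0.3, 7.3]
grip_width: 0.0319
```

```bash
python3 w.py .472 .3062 .0125 1.631
```

```text
t 18.52 tcp [473.2 306.6  30.2] F [-0.1  0.3  7.3] w 31.9 j7 [-0.86  1.14]
xyz cm [ 0.12 -0.04  1.77] rot deg [ 0.06  0.02 -0.06]
```

>>> jog_arm(
  rows=[
    {"xyz":[0.06,0,0.2],"delta_rot":[0,0,0],"fingers":0.8},
    {"xyz":[0.06,0,0.4],"delta_rot":[0,0,0],"fingers":0.8},
    {"xyz":[0.06,0,0.6],"delta_rot":[0,0,0],"fingers":0.8},
    {"xyz":[0.06,0,0.8],"delta_rot":[0,0,0],"fingers":0.8},
    {"xyz":[0.06,0,0.8],"delta_rot":[0,0,0],"fingers":0.8},
  ],
)

```text
clock: 18.93
tcp_pos: [0.4736, 0.3066, 0.0227]
orientation: [-0.091, 3.138, 0.003]
contact_force: [1.0, -0.6, 3.9]
grip_width: 0.032
```

```bash
python3 w.py .472 .3062 .0125 1.631
```

```text
t 18.93 tcp [473.6 306.6  22.7] F [ 1.  -0.6  3.9] w 32.0 j7 [-0.85  1.14]
xyz cm [ 0.17 -0.03  1.02] rot deg [ 0.1   0.12 -0.13]
```

>>> jog_arm(
  rows=[
    {"xyz":[0.06,0,0.2],"delta_rot":[0.1,0.1,-0.1],"fingers":0.8},
    {"xyz":[0.06,0,0.4],"delta_rot":[0.1,0.1,-0.1],"fingers":0.8},
    {"xyz":[0.06,0,0.6],"delta_rot":[0.1,0.1,-0.1],"fingers":0.8},
    {"xyz":[0.06,0,0.8],"delta_rot":[0.1,0.1,-0.1],"fingers":0.8},
    {"xyz":[0.06,0,0.8],"delta_rot":[0.1,0.1,-0.1],"fingers":0.8},
  ],
)

```text
clock: 19.35
tcp_pos: [0.4737, 0.3066, 0.0151]
orientation: [-0.092, 3.139, 0.001]
contact_force: [0.3, 0.5, 4.0]
grip_width: 0.032
```

>>> jog_arm(
  rows=[
    {"xyz":[0.03,0,0.1],"delta_rot":[0,0,0],"fingers":0.8},
    {"xyz":[0.03,0,0.2],"delta_rot":[0,0,0],"fingers":0.8},
    {"xyz":[0.03,0,0.3],"delta_rot":[0,0,0],"fingers":0.8},
    {"xyz":[0.03,0,0.3],"delta_rot":[0,0,0],"fingers":0.8},
    {"xyz":[0.03,0,0.3],"delta_rot":[0,0,0],"fingers":0.8},
  ],
)

```text
clock: 19.77
tcp_pos: [0.4738, 0.3067, 0.0128]
orientation: [-0.091, 3.138, 0.002]
contact_force: [-1.8, -0.4, 8.6]
grip_width: 0.0323
```

```bash
python3 w.py .472 .3062 .0125 1.631
```

```text
t 19.77 tcp [473.8 306.7  12.8] F [-1.8 -0.4  8.6] w 32.3 j7 [-0.85  1.14]
xyz cm [ 0.18 -0.04  0.03] rot deg [ 0.07  0.11 -0.14]
```

>>> jog_arm(
  rows=[
    {"xyz":[0.03,0,0.1],"delta_rot":[0,0,0],"fingers":0.8},
    {"xyz":[0.03,0,0.2],"delta_rot":[0,0,0],"fingers":0.8},
    {"xyz":[0.03,0,0.3],"delta_rot":[0,0,0],"fingers":0.8},
    {"xyz":[0.03,0,0.3],"delta_rot":[0,0,0],"fingers":0.8},
    {"xyz":[0.03,0,0.3],"delta_rot":[0,0,0],"fingers":0.8},
  ],
)

```text
clock: 20.18
tcp_pos: [0.4738, 0.3068, 0.0125]
orientation: [-0.089, 3.138, 0.004]
contact_force: [-8.7, -4.2, 31.8]
grip_width: 0.032
```

```bash
python3 w.py .472 .3062 .0125 1.631
```

```text
t 20.18 tcp [473.8 306.8  12.5] F [-8.7 -4.2 31.8] w 32.0 j7 [-0.85  1.14]
xyz cm [ 0.19 -0.05 -0.  ] rot deg [ 0.14  0.11 -0.18]
```

>>> jog_arm(
  rows=[
    {"xyz":[0,0,-0.1],"delta_rot":[0,0,0],"fingers":0.55},
    {"xyz":[0,0,-0.1],"delta_rot":[0,0,0],"fingers":0.46},
    {"xyz":[0,0,-0.1],"delta_rot":[0,0,0],"fingers":0.46},
    {"xyz":[0,0,-0.1],"delta_rot":[0,0,0],"fingers":0.46},
    {"xyz":[0,0,-0.1],"delta_rot":[0,0,0],"fingers":0.46},
  ],
)

```text
clock: 20.6
tcp_pos: [0.4735, 0.3066, 0.0129]
orientation: [-0.09, 3.139, 0.003]
contact_force: [-0.7, 0.0, -0.1]
grip_width: 0.046
```

>>> jog_arm(
  rows=[
    {"xyz":[0,0,-0.5],"delta_rot":[0,0,0],"fingers":0.46},
    {"xyz":[0,0,-2],"delta_rot":[0,0,0],"fingers":0.46},
    {"xyz":[0,0,-5],"delta_rot":[0,0,0],"fingers":0.46},
    {"xyz":[0,0,-9],"delta_rot":[0,0,0],"fingers":0.46},
    {"xyz":[0,0,-13],"delta_rot":[0,0,0],"fingers":0.46},
  ],
)

```text
clock: 21.02
tcp_pos: [0.4726, 0.3056, 0.1437]
orientation: [0.09, -3.14, 0.0]
contact_force: [1.0, 0.2, -0.5]
grip_width: 0.0461
```

>>> jog_arm(
  rows=[
    {"xyz":[0,-4,0],"delta_rot":[0,0,0],"fingers":0.46},
    {"xyz":[0,-8,-2],"delta_rot":[0,0,0],"fingers":0.46},
    {"xyz":[0,-12,-4],"delta_rot":[0,0,0],"fingers":0.46},
    {"xyz":[0,-16,-4],"delta_rot":[0,0,0],"fingers":0.46},
    {"xyz":[0,-20,-4],"delta_rot":[0,0,0],"fingers":0.46},
  ],
)

```text
clock: 21.43
tcp_pos: [0.4846, 0.1069, 0.1854]
orientation: [-0.091, 3.138, 0.002]
contact_force: [0.3, 0.3, 0.3]
grip_width: 0.0464
```

>>> jog_arm(
  rows=[
    {"xyz":[0,-4,0],"delta_rot":[0,0,0],"fingers":0.46},
    {"xyz":[0,-8,0],"delta_rot":[0,0,0],"fingers":0.46},
    {"xyz":[0,-12,0],"delta_rot":[0,0,0],"fingers":0.46},
    {"xyz":[0,-15,0],"delta_rot":[0,0,0],"fingers":0.46},
    {"xyz":[0,-15,0],"delta_rot":[0,0,0],"fingers":0.46},
  ],
)

```text
clock: 21.85
tcp_pos: [0.4928, -0.0502, 0.1858]
orientation: [-0.076, 3.138, -0.002]
contact_force: [-0.4, 0.3, -0.3]
grip_width: 0.0461
```

Run:
```python
from ov import *
a=imaging.grab_frame("top");b=imaging.grab_frame("scene")
cv2.imwrite("pics/topF.png",a);cv2.imwrite("pics/sceneF.png",b)
cv2.imwrite("pics/f1.png",cv2.resize(a[140:250,95:205],(600,600),interpolation=cv2.INTER_CUBIC))
cv2.imwrite("pics/f2.png",cv2.resize(b[270:420,255:425],(680,600),interpolation=cv2.INTER_CUBIC))
print(r.get_obs()["contact_force"])
```

```text
[-0.12955566  1.34457276 -0.22386752]
```

View pics/f1.png

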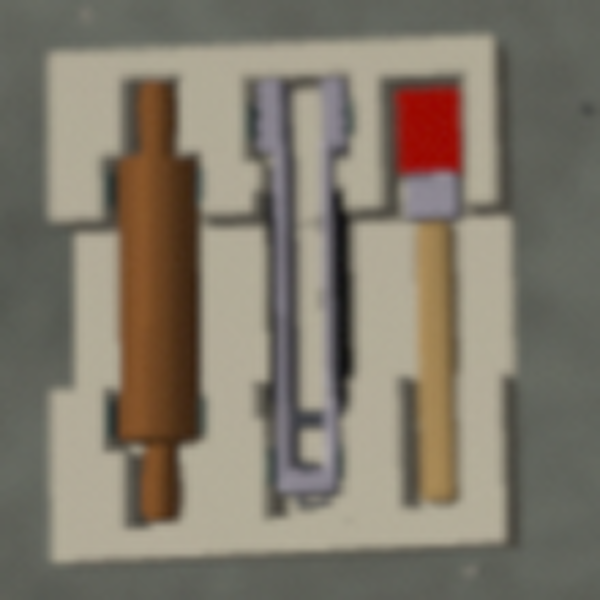

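View pics/f2.png

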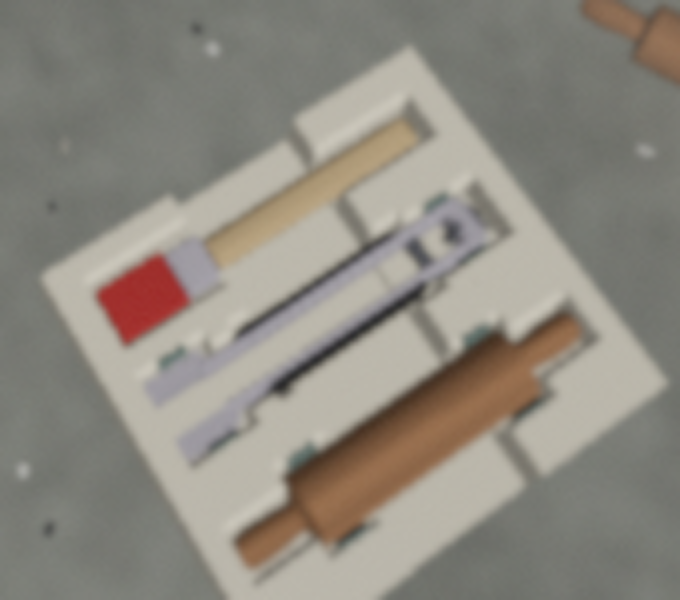

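View pics/sceneF.png

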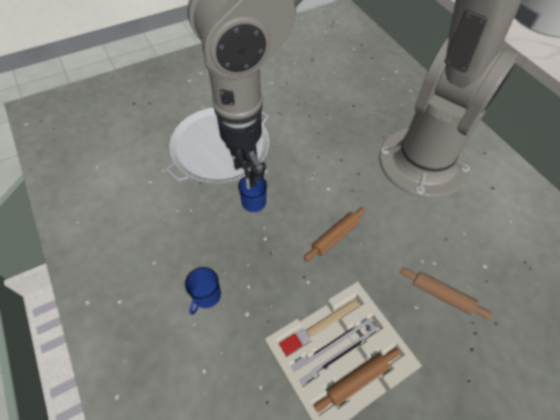

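```bash
python3 -c "
from bench import r
print(r.get_obs()['tcp_pos'],r.get_obs()['qvel'].round(3)); print(r.hand_in())"
```

```text
[ 0.49315059 -0.04403811  0.18533465] [-0.038  0.003 -0.044 -0.002 -0.008 -0.001 -0.008]
the job is handed in; nothing more can be done
None
```

The rolling pin and the tongs are both in their own cutouts, the tongs with their broad head in the broad end. I handed the job in at about 22 s; it reports no verdict.

- **Which pin:** of the three rolling pins I took the one between the two cups, farthest from the base.
- **Pressed home:** each item went past its nubs and then stopped on the floor, with force rising to about 29 N (pin) and 32 N (tongs) and no further movement. The TCP stopped within about 0.1 mm (pin) and at the height (tongs) I had worked out for lying fully home.
- **Last pictures:** both items lie in line in their cutouts. The cups, tawa and brush show no visible shift from the start. The gripper was clear of everything, with about 0 N at the wrist.
- **Disagreements:** the scene-camera fit of the seated pin was about 4.5 mm off the top-camera fit along x. I relied on the top camera, which agreed with the robot's own position and with the picture. Both items sit about 1–2 mm towards +x of my estimated seats, within the 6 mm limit.

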